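# Finish the bike-spares tidy-up on the hall console

## Task

Finish tidying the bike spares on the hall console: tip the nuts out of the small steel tray into the ceramic key bowl and stand the empty tray back on the console. Some of the square jars have loose screw caps, found by tugging each cap round clockwise to see whether it gives: screw those down tight and stand every jar upright on the low wooden shelf, never shelving one whose cap is still loose. Every nut must end up in the upright bowl, and the other things on the console stay where they are.

Things in the scene. Friction and masses are not known exactly. Their poses are not given: they have to be found in the camera images.
- shelf: low wooden jar shelf, fixed: a board 266 (x) x 181 (y) mm whose top face is 40 mm above the console, with an 8 mm thick lip standing 14 mm above the board all round, so 250 x 165 mm is free inside; origin on the console under its centre; z up. Six jars fit, as 3 along x by 2 along y, at 82 x 80 mm spacing.
- tray: small steel tray 140 (x) x 86 (y) mm, floor 4 mm, walls 24 mm high on three sides, open at the -x end (nose), which starts roughly towards the robot; at the +x end an upright wooden grip plate 12 mm thick (x), 50 mm wide (y), top at 72 mm, centred 64 mm to +x of the origin: pinch it along the tray's x, 55 mm up. 220 g, loose, nuts lie in it. Origin under its centre, z up.
- tray_nose (a point): middle of the tray's open edge, on its floor, 70 mm to -x of the tray's origin
- bowl: ceramic key bowl, 144 mm across the rim, 56 mm high, loose, 700 g; origin at the centre of its underside
- jar_a: a screw-top jar, if present: square clear body 52 x 52 x 56 mm, round neck, round ribbed metal cap on its vertical axis, 42 mm diameter and 20 mm high, its top 82 mm above the jar's underside; about 350 g. All jars look alike. Origin at the centre of its underside, z up. Stands free on the console.
- cap_a (a joint): how far jar_a's cap is unscrewed, rad: 0 is fully tight (a firm stop), growing anticlockwise seen from above to 2.6; the cap neither rises nor comes off. A loose cap starts 0.6 to 2.2 from tight and turns with little torque (0.015 N m) while the jar stays put; a tight one takes the whole jar round with it when turned clockwise.
- jar_b: a screw-top jar, if present: square clear body 52 x 52 x 56 mm, round neck, round ribbed metal cap on its vertical axis, 42 mm diameter and 20 mm high, its top 82 mm above the jar's underside; about 350 g. All jars look alike. Origin at the centre of its underside, z up. Stands free on the console.
- cap_b (a joint): how far jar_b's cap is unscrewed, rad: 0 is fully tight (a firm stop), growing anticlockwise seen from above to 2.6; the cap neither rises nor comes off. A loose cap starts 0.6 to 2.2 from tight and turns with little torque (0.015 N m) while the jar stays put; a tight one takes the whole jar round with it when turned clockwise.
- jar_c: a screw-top jar, if present: square clear body 52 x 52 x 56 mm, round neck, round ribbed metal cap on its vertical axis, 42 mm diameter and 20 mm high, its top 82 mm above the jar's underside; about 350 g. All jars look alike. Origin at the centre of its underside, z up. Stands free on the console.
- cap_c (a joint): how far jar_c's cap is unscrewed, rad: 0 is fully tight (a firm stop), growing anticlockwise seen from above to 2.6; the cap neither rises nor comes off. A loose cap starts 0.6 to 2.2 from tight and turns with little torque (0.015 N m) while the jar stays put; a tight one takes the whole jar round with it when turned clockwise.
- jar_d: a screw-top jar, if present: square clear body 52 x 52 x 56 mm, round neck, round ribbed metal cap on its vertical axis, 42 mm diameter and 20 mm high, its top 82 mm above the jar's underside; about 350 g. All jars look alike. Origin at the centre of its underside, z up. Stands free on the console.
- cap_d (a joint): how far jar_d's cap is unscrewed, rad: 0 is fully tight (a firm stop), growing anticlockwise seen from above to 2.6; the cap neither rises nor comes off. A loose cap starts 0.6 to 2.2 from tight and turns with little torque (0.015 N m) while the jar stays put; a tight one takes the whole jar round with it when turned clockwise.
- jar_e: a screw-top jar, if present: square clear body 52 x 52 x 56 mm, round neck, round ribbed metal cap on its vertical axis, 42 mm diameter and 20 mm high, its top 82 mm above the jar's underside; about 350 g. All jars look alike. Origin at the centre of its underside, z up. Stands free on the console.
- cap_e (a joint): how far jar_e's cap is unscrewed, rad: 0 is fully tight (a firm stop), growing anticlockwise seen from above to 2.6; the cap neither rises nor comes off. A loose cap starts 0.6 to 2.2 from tight and turns with little torque (0.015 N m) while the jar stays put; a tight one takes the whole jar round with it when turned clockwise.
- nut_1: a loose steel hex nut piece, if present: 24 mm across corners, 14 mm thick, 35 g; origin at the centre of its underside as built (it may lie any way up). Slides down the tray once it is tipped past some 30 to 38 degrees
- nut_2: a loose steel hex nut piece, if present: 24 mm across corners, 14 mm thick, 35 g; origin at the centre of its underside as built (it may lie any way up). Slides down the tray once it is tipped past some 30 to 38 degrees
- nut_3: a loose steel hex nut piece, if present: 24 mm across corners, 14 mm thick, 35 g; origin at the centre of its underside as built (it may lie any way up). Slides down the tray once it is tipped past some 30 to 38 degrees
- nut_4: a loose steel hex nut piece, if present: 24 mm across corners, 14 mm thick, 35 g; origin at the centre of its underside as built (it may lie any way up). Slides down the tray once it is tipped past some 30 to 38 degrees
- bike_light: green plastic bike light, 60 x 34 x 30 mm; bystander, origin under its centre
- carabiner_keys: steel carabiner with two keys, 75 mm long, 8 mm high, lying among the jars; bystander, origin under its centre
- spectacle_stand: wooden spectacle stand, foot 70 x 70 mm, 104 mm high; bystander, origin under its centre
- tin: closed aluminium tin, 76 mm diameter, 50 mm high; bystander, origin under its centre
- bike_bell: small brass bike bell, 54 mm diameter, 33 mm high; bystander, origin under its centre
- multitool: grey folded multi-tool, 80 x 26 x 17 mm; bystander, origin under its centre
There are look-alikes about, which are no part of the job. What is shaped like the jar_d but pink is not meant.

How it is judged:
On the way:
1. the tray is tipped (over 30 degrees) with its open edge over the bowl (angle between tray's own z axis and vertical above 0.52 rad and horizontal distance between tray_nose and bowl below 0.08 m and z of tray_nose in the frame of bowl above 0.02 m), for 0.2 s.
At the end, for the whole second after the job is handed in: Every jar present stands upright (within 0.12 rad) at rest on the shelf board inside its lip with its cap within 0.10 rad of tight; every nut present lies in the bowl, which stands upright on the console; the tray stands flat on the console (x of jar_a in the frame of shelf between -0.128 and 0.128 m and y of jar_a in the frame of shelf between -0.086 and 0.086 m and z of jar_a in the frame of shelf between 0.03 and 0.052 m and angle between each of jar_a, jar_b, jar_c, jar_d, jar_e's own z axis and vertical below 0.12 rad and value of joint each of cap_a, cap_b, cap_c, cap_d, cap_e below 0.1 rad and linear speed of each of jar_a, jar_b, jar_c, jar_d, jar_e, tray below 0.02 m/s and x of jar_b in the frame of shelf between -0.128 and 0.128 m and y of jar_b in the frame of shelf between -0.086 and 0.086 m and z of jar_b in the frame of shelf between 0.03 and 0.052 m and x of jar_c in the frame of shelf between -0.128 and 0.128 m and y of jar_c in the frame of shelf between -0.086 and 0.086 m and z of jar_c in the frame of shelf between 0.03 and 0.052 m and x of jar_d in the frame of shelf between -0.128 and 0.128 m and y of jar_d in the frame of shelf between -0.086 and 0.086 m and z of jar_d in the frame of shelf between 0.03 and 0.052 m and x of jar_e in the frame of shelf between -0.128 and 0.128 m and y of jar_e in the frame of shelf between -0.086 and 0.086 m and z of jar_e in the frame of shelf between 0.03 and 0.052 m and horizontal distance between each of nut_1, nut_2, nut_3, nut_4 and bowl below 0.068 m and z of each of nut_1, nut_2, nut_3, nut_4 in the frame of bowl below 0.056 m and linear speed of each of nut_1, nut_2, nut_3, nut_4 below 0.03 m/s and angle between tray's own z axis and vertical below 0.1 rad and height (world z) of each of tray, bowl below 0.012 m and angle between bowl's own z axis and vertical below 0.15 rad); the robot touches nothing.
It fails at once if a jar is put on the shelf with its cap still loose (over 0.15 rad from tight) ((x of jar_a in the frame of shelf between -0.128 and 0.128 m and y of jar_a in the frame of shelf between -0.086 and 0.086 m and z of jar_a in the frame of shelf between 0.03 and 0.047 m and value of joint cap_a above 0.15 rad) or (x of jar_b in the frame of shelf between -0.128 and 0.128 m and y of jar_b in the frame of shelf between -0.086 and 0.086 m and z of jar_b in the frame of shelf between 0.03 and 0.047 m and value of joint cap_b above 0.15 rad) or (x of jar_c in the frame of shelf between -0.128 and 0.128 m and y of jar_c in the frame of shelf between -0.086 and 0.086 m and z of jar_c in the frame of shelf between 0.03 and 0.047 m and value of joint cap_c above 0.15 rad) or (x of jar_d in the frame of shelf between -0.128 and 0.128 m and y of jar_d in the frame of shelf between -0.086 and 0.086 m and z of jar_d in the frame of shelf between 0.03 and 0.047 m and value of joint cap_d above 0.15 rad) or (x of jar_e in the frame of shelf between -0.128 and 0.128 m and y of jar_e in the frame of shelf between -0.086 and 0.086 m and z of jar_e in the frame of shelf between 0.03 and 0.047 m and value of joint cap_e above 0.15 rad)).
It fails at once if one of the other things on the console is knocked more than 5 cm away (distance of any of bike_light, carabiner_keys, spectacle_stand, tin, bike_bell, multitool from where it was at the start of the episode above 0.05 m).
It fails at once if the bowl is tipped over (angle between bowl's own z axis and vertical above 0.6 rad).
Of jar_a, jar_b, jar_c, jar_d, jar_e only 4 to 5 are there at a start; the rules pass over those that are not, and their reading is None.
Of nut_1, nut_2, nut_3, nut_4 only 2 to 4 are there at a start; the rules pass over those that are not, and their reading is None.
At some moment in a run one of jar_a, jar_b, jar_c, jar_d, jar_e may be knocked a few centimetres aside while the robot is not near it.
It also fails if it takes over 210 s, if anything falls off the work surface, if the arm or the gripper's body presses on something with over 40 N, if the wrist force passes 120 N, or if a joint passes its speed limit or range.

## Robot

A 6-joint arm with a two-finger parallel gripper is mounted at the origin on the work surface. World frame = base frame: x ahead of the robot, y to its left, z up, the work surface at z = 0. Lengths are in m, angles in rad, forces in N, time in s.
With the tool pointing down it reaches from about 0.25 to 0.8 m from the base axis. Payload 3.9 kg.
Tool frame: the origin (TCP) lies on the centre line of the jaws, within the pads' length; the fingertips stand 17 mm ahead of it and the grasp point (between the pads) lies 2 mm behind it; z points along the fingers, y is the direction in which the jaws open and shut (so a half turn about z gives the same grasp; the last joint's range is limited). The gripper opens to 85 mm and grips with 20 to 120 N. Pads are 22 mm wide; open, the fingers measure 114 mm over their backs; the gripper's body (76 mm by 85 mm) begins 54 mm behind the grasp point. The pads swing forward as they close: fully open they stand 13 mm farther back than shut.
Start: joints at [1.249, 0.26, -0.138, 1.173, 0, 1.571], TCP at [0.166, 0.498, 0.248] pointing down, gripper open.
Joint ranges: [-2.78, 2.78], [-0.83, 1.72], [-1.28, 1.37], [-1.9, 2.12], [-1.57, 1.48], [-3.14, 3.14]. Speed limits (rad/s): [2.57, 2.57, 3.14, 3.14, 3.14, 3.14].

## Interface

Orientations are given as a unit quaternion [x, y, z, w].
In Python, from rig import observe, camera, camera_model, finish_job gives the robot as it stands. The module is installed in compiled form; this text tells all that it offers.
- The arm moves only by the shell command python3 -m jog 'ROWS' [FORCE]. ROWS is JSON, a list of rows, each a list of 5 numbers: the shift along the tool's x, y, z in mm, then the turn about the tool's z in rad, then the closure, from -1 (fully open) to 1 (shut). In form: [[dx, dy, dz, twist, fingers], ...]. A call has 1 to 8 rows; each row shifts and turns the commanded pose from where the row before left it, along the tool's axes as they then stand; what a row does not reach is not made up. A row lasts 1/10 s, in which the tool goes at most 50 mm and 8.59 degrees, less where a joint would pass 70% of its speed; a pose out of reach is approached as far as the arm can. A call is refused whole if a number of a shift passes 50 or a number of a turn 0.15, either way. A call with a gripper value outside its range is refused whole. The fingers move at their own pace and stop on an object; FORCE is the grip in N (left out, the last holds). Time passes only in rows, so rows that do not move let the fingers close. It gives the time, the measured TCP pose, the force and the opening at its end, in the units of the state.
- observe(): the state, without advancing time (a new reading comes with each control period).
- camera(name): name is "side" or "top" or "wrist"; returns (picture, depth): 480x640x3 uint8, red, green, blue; 480x640 float32, m along the optical axis (not along the pixel's ray), 0 where there is no reading.
- camera_model(name): a dict with "fov_y" (degrees; the focal length in pixels is half the picture's height over the tangent of half this angle, whatever the lens; pixels are square), "cx", "cy" (the principal point, pixels), "R" (3x3) and "t" (3): a world point X has camera coordinates R X + t; the wrist camera has in their place "mount" (4x4, takes a point from camera to tool coordinates, whose origin is the TCP and whose axes are the flange's). Camera axes: x right, y down, z forward; pixel columns grow to the right and rows downward; lengths in m; the calibration is good to about 2 mm. A picture is of the moment at which its call begins: read the wrist's pose just before it. camera_model takes no time and is no camera call.
- finish_job(): hands the job in, once; it reports no verdict.
The state is a dict: "clock": time; "q": joint angles; "qvel": joint speeds; "joint_efforts": joint torques, N m; "tool_pos": TCP position; "tool_rot": TCP orientation; "wrist_force": force on the tool from outside, world axes, zero at the start; "torque": the same for the moment, N m; "opening": opening from 0.0 (shut) to 1.0 (fully open).
Only numpy, scipy, OpenCV 4.12 (cv2) and the standard library are available. Lean on these libraries where they do the work, as an engineer would, in place of code of your own. Each camera call takes 0.05 s, during which the arm holds its last target.

## Working session

There is one attempt and no reset: what is moved stays moved. The work goes in short steps, Python scripts to look and compute and a shell command to move; the robot and the scene stay as the last step left them, time stands still between calls to the robot, and variables do not carry over. Pictures are saved under pics/ and viewed, and the job is handed in when it is done.

```bash
mkdir -p pics; ls; cat > h.py <<'E'
import numpy as np, cv2
from rig import observe, camera, camera_model
def f_of(m): return 240/np.tan(np.radians(m["fov_y"])/2)
from scipy.spatial.transform import Rotation as Ro
def snap(name,fn):
    o=observe(); p,d=camera(name); cv2.imwrite(f"pics/{fn}.png",p[:,:,::-1]); np.savez(f"pics/{fn}.npz",p=p,d=d,pos=o["tool_pos"],rot=o["tool_rot"]); return p,d,o
def pose(name,o=None):
    m=camera_model(name)
    if "R" in m: return np.array(m["R"]),np.array(m["t"]).ravel(),m
    M=np.array(m["mount"]); o=o or observe()
    T=np.eye(4); T[:3,:3]=Ro.from_quat(o["tool_rot"]).as_matrix(); T[:3,3]=o["tool_pos"]
    W=np.linalg.inv(T@M); return W[:3,:3],W[:3,3],m
def world(name,d,o=None):
    R,t,m=pose(name,o); f=f_of(m); v,u=np.mgrid[0:480,0:640]
    c=np.stack([(u-m["cx"])/f*d,(v-m["cy"])/f*d,d],-1)
    return (c-t)@R   # R^T(c-t)
def ray(name,u,v,z,o=None):
    R,t,m=pose(name,o); f=f_of(m); C=-R.T@t; r=R.T@np.array([(u-m["cx"])/f,(v-m["cy"])/f,1]); return C+r*(z-C[2])/r[2]
def proj(name,X,o=None):
    R,t,m=pose(name,o); f=f_of(m); c=R@np.array(X)+t; return c[0]/c[2]*f+m["cx"],c[1]/c[2]*f+m["cy"]
E
python3 - <<'E'
from h import *
for n in ["side","top","wrist"]:
    print(n,camera_model(n)); snap(n,n+"0")
print(observe())
E
```

```text
pics
side {'fov_y': 44.11179439155013, 'cx': 324.879525757318, 'cy': 242.880190495997, 'R': array([[-9.94253025e-01, -1.07053251e-01,  7.23670305e-04],
       [-6.75028351e-02,  6.21654753e-01, -7.80377303e-01],
       [ 8.30920540e-02, -7.75941344e-01, -6.25308517e-01]]), 't': array([0.60672331, 0.08271678, 1.29805767])}
top {'fov_y': 45.631949353075164, 'cx': 315.2936522427466, 'cy': 230.40618546287251, 'R': array([[ 0.01962172, -0.99979825, -0.00429476],
       [-0.9968379 , -0.01923244, -0.07709935],
       [ 0.0770012 ,  0.005794  , -0.99701417]]), 't': array([0.01992874, 0.58455385, 1.1135681 ])}
wrist {'fov_y': 59.55725244402673, 'cx': 313.35619248054303, 'cy': 233.05705350841484, 'mount': array([[ 7.26903147e-04, -9.51668247e-01, -3.07127039e-01,
         7.79559546e-02],
       [ 9.99999639e-01,  5.56311668e-04,  6.42987134e-04,
         1.68883727e-05],
       [-4.41052083e-04, -3.07127396e-01,  9.51668308e-01,
        -1.26319604e-01],
       [ 0.00000000e+00,  0.00000000e+00,  0.00000000e+00,
         1.00000000e+00]])}
{'clock': 0.15, 'q': array([ 1.24899359e+00,  2.60529006e-01, -1.39102588e-01,  1.17268946e+00,
        8.07420274e-06,  1.57079196e+00]), 'qvel': array([ 0.000149  , -0.00127191,  0.00477773,  0.00032673, -0.00037457,
        0.000494  ]), 'joint_efforts': array([-1.38992937e-04, -4.06005728e+01,  2.54166555e+01,  1.26517686e-02,
        1.74687337e-06,  9.71413030e-07]), 'tool_pos': array([0.1658823 , 0.49756811, 0.24764696]), 'tool_rot': array([ 1.60205798e-01,  9.87083341e-01, -7.51867357e-04, -1.26123023e-04]), 'wrist_force': array([ 0.19485423, -0.26218328,  1.19517252]), 'torque': array([-0.02250019,  0.03175469,  0.03251093]), 'opening': 1.0029637156314617}
```

View pics/top0.png

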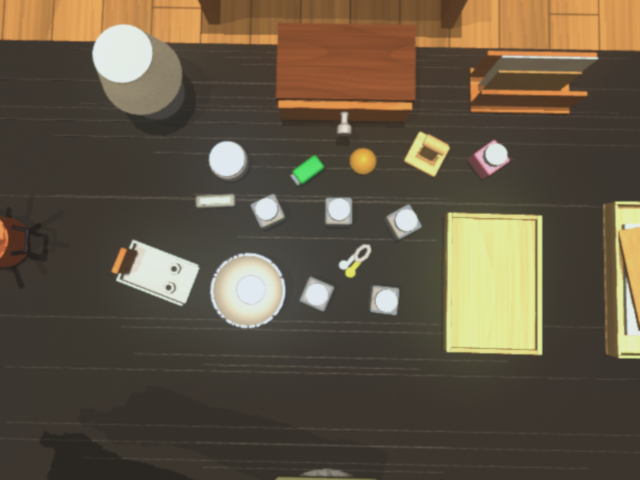

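View pics/side0.png

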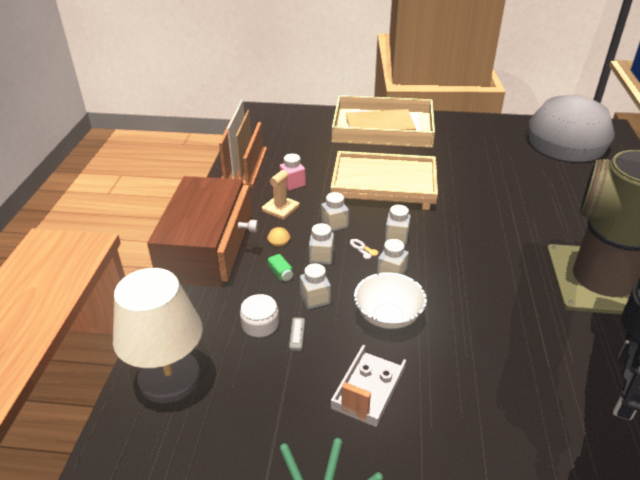

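View pics/wrist0.png

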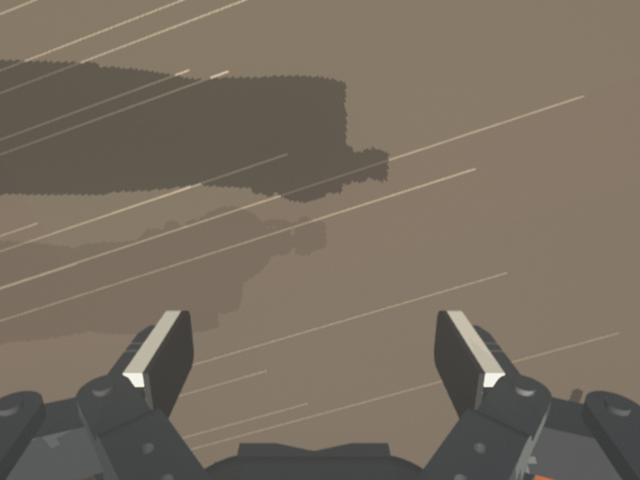

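```bash
python3 -m jog '[[0,0,-50,0,-1],[0,0,-50,0,-1],[0,0,-50,0,-1],[0,0,-50,0,-1],[0,0,-50,0,-1],[0,0,-50,0,-1]]'; python3 - <<'E'
from h import *
o=observe();print(o['q'],o['tool_pos'],o['tool_rot'],Ro.from_quat(o['tool_rot']).as_matrix()[:,2])
E
```

```text
clock: 0.75
tool_pos: [0.166, 0.4979, 0.5448]
tool_rot: [0.16, 0.987, 0.001, 0.0]
wrist_force: [0.7, 1.7, 1.1]
opening: 1.0
[1.24900331e+00 3.63247408e-01 8.08035840e-01 2.01327262e+00
 1.91609199e-05 1.57079910e+00] [0.1659831 0.4978972 0.5448436] [1.60204452e-01 9.87083176e-01 1.14267034e-03 1.75747335e-04] [ 7.13076226e-04  2.19951033e-03 -9.99997327e-01]
```

```bash
python3 - <<'E'
from h import *
z=np.load('pics/top0.npz'); p,d=z['p'],z['d']; W=world('top',d)
for n,(u,v) in dict(table=(350,350),tableR=(200,380),shelf=(494,283),shelfTL=(447,214),shelfBR=(541,352),shelfTR=(541,215),shelfBL=(447,351),bowlc=(250,290),c1=(266,210),c2=(339,209),c3=(405,220),c4=(317,292),c5=(385,298),pink=(494,155),trayc=(155,280),grip=(124,261),tin=(228,160),key=(347,267),stand=(430,150),light=(308,170),bell=(363,161)).items():
    print(n,W[v,u].round(3))
E
```

```text
table [ 0.347 -0.043  0.   ]
tableR [0.283 0.255 0.003]
shelf [ 0.487 -0.318  0.04 ]
shelfTL [ 0.619 -0.225  0.049]
shelfBR [ 0.358 -0.402  0.056]
shelfTR [ 0.626 -0.425  0.004]
shelfBL [ 0.356 -0.224  0.055]
bowlc [0.463 0.16  0.005]
c1 [0.616 0.125 0.085]
c2 [ 0.621 -0.013  0.081]
c3 [ 0.602 -0.138  0.084]
c4 [0.464 0.025 0.081]
c5 [ 0.455 -0.102  0.084]
pink [ 0.73  -0.306  0.084]
trayc [0.479 0.352 0.004]
grip [0.515 0.397 0.06 ]
tin [0.717 0.205 0.05 ]
key [ 0.513 -0.034  0.005]
stand [ 0.737 -0.184  0.084]
light [0.703 0.048 0.035]
bell [ 0.723 -0.061  0.035]
```

```bash
python3 -m jog '[[0,0,-50,0,-1],[0,0,-50,0,-1],[0,0,-50,0,-1]]'; cat > st.py <<'E'
from h import *
o=observe();z=Ro.from_quat(o['tool_rot']).as_matrix();print('t',round(o['clock'],2),'q',o['q'].round(3),'p',o['tool_pos'].round(4),'x',z[:,0].round(3),'y',z[:,1].round(3),'z',z[:,2].round(3),'F',o['wrist_force'].round(1),'T',o['torque'].round(2),'op',round(o['opening'],3))
E
python3 st.py
```

```text
clock: 1.05
tool_pos: [0.156, 0.4678, 0.6097]
tool_rot: [0.16, 0.986, 0.042, 0.007]
wrist_force: [0.1, -0.1, 0.7]
opening: 0.997
t 1.05 q [ 1.249  0.325  0.956  2.116 -0.     1.571] p [0.156  0.4678 0.6097] x [-0.949  0.316 -0.   ] y [0.315 0.945 0.086] z [ 0.027  0.081 -0.996] F [ 0.1 -0.1  0.7] T [-0.15 -0.    0.01] op 0.997
```

```bash
python3 -m jog '[[0,0,-50,0,-1],[0,0,-50,0,-1],[0,0,-50,0,-1]]'; python3 st.py; python3 -m jog '[[0,0,50,0,-1],[0,0,50,0,-1],[0,0,50,0,-1],[0,0,50,0,-1],[0,0,50,0,-1]]'; python3 st.py
```

```text
clock: 1.35
tool_pos: [0.1416, 0.4249, 0.6573]
tool_rot: [0.16, 0.983, 0.091, 0.015]
wrist_force: [-0.3, 0.0, 0.4]
opening: 1.0
t 1.35 q [1.249 0.218 0.948 2.116 0.    1.571] p [0.1416 0.4249 0.6573] x [-0.949  0.316  0.   ] y [0.311 0.933 0.183] z [ 0.058  0.174 -0.983] F [-0.3  0.   0.4] T [-0.16  0.05 -0.03] op 1.0
clock: 1.85
tool_pos: [0.1557, 0.467, 0.424]
tool_rot: [0.16, 0.983, 0.09, 0.015]
wrist_force: [1.4, 1.5, 0.4]
opening: 0.999
t 1.85 q [1.249 0.05  0.039 1.377 0.    1.571] p [0.1557 0.467  0.424 ] x [-0.949  0.316  0.   ] y [0.311 0.933 0.182] z [ 0.058  0.173 -0.983] F [1.4 1.5 0.4] T [-0.12 -0.05  0.01] op 0.999
```

```bash
cat > to.py <<'E'
import sys
from h import *
# usage: to.py x y z  -> tool-frame delta from current measured pose
o=observe();R=Ro.from_quat(o['tool_rot']).as_matrix()
d=R.T@(np.array(eval(','.join(sys.argv[1:4])),float)-o['tool_pos'])*1000
n=int(np.ceil(np.abs(d).max()/48)); print('delta mm',d.round(1),'rows',n,'each',(d/n).round(1))
E
python3 to.py 0.4 0.3 0.42
```

```text
delta mm [-284.6  -80.5  -10.9] rows 6 each [-47.4 -13.4  -1.8]
```

```bash
cat > m.py <<'E'
from h import *
z=np.load('pics/top0.npz'); p,d=z['p'].astype(int),z['d']; W=world('top',d)
hsv=cv2.cvtColor(z['p'],cv2.COLOR_RGB2HSV)
# tray: bright low-saturation region near (157,275)
roi=np.zeros((480,640),bool); roi[230:315,100:205]=1
m=roi&(p.min(2)>120)&(W[...,2]<0.04)
k=W[m]; print('tray light px',m.sum())
pts=k[:,:2].astype(np.float32); print('tray rect',cv2.minAreaRect(pts), cv2.boxPoints(cv2.minAreaRect(pts)))
g=roi&(W[...,2]>0.045)&(W[...,2]<.09); gp=W[g]; print('grip',g.sum(),gp.mean(0)); print(cv2.minAreaRect(gp[gp[:,2]>.062][:,:2].astype(np.float32)), gp[:,2].max())
# bowl rim
b=np.zeros((480,640),bool); b[240:340,200:295]=1
r=b&(W[...,2]>.045)&(W[...,2]<.07); rp=W[r]; print('bowl',r.sum(),cv2.minEnclosingCircle(rp[:,:2].astype(np.float32)))
for n,(u,v) in dict(c1=(266,210),c2=(339,209),c3=(405,220),c4=(317,292),c5=(385,298),pink=(494,155)).items():
    b=np.zeros((480,640),bool); b[v-22:v+22,u-22:u+22]=1
    r=b&(W[...,2]>.074)&(W[...,2]<.095); rp=W[r]; c=cv2.minEnclosingCircle(rp[:,:2].astype(np.float32))
    s=b&(W[...,2]>.046)&(W[...,2]<.07); sp=W[s][:,:2]; rc=cv2.minAreaRect(sp.astype(np.float32))
    print(n,r.sum(),rp.mean(0).round(4),np.round(c[0],4),round(c[1],4),'body',s.sum(),rc)
s=np.zeros((480,640),bool); s[205:360,440:548]=1
bp=W[s&(W[...,2]>.034)&(W[...,2]<.046)]; print('shelf board',bp.min(0),bp.max(0),cv2.minAreaRect(bp[:,:2].astype(np.float32)))
E
python3 m.py
```

```text
tray light px 2960
tray rect ((0.4939904510974884, 0.34804171323776245), (0.15117809176445007, 0.09111224859952927), 70.10429382324219) [[0.42542976 0.29246747]
 [0.51110387 0.26146114]
 [0.56255114 0.40361595]
 [0.47687703 0.4346223 ]]
grip 282 [0.51569036 0.40022125 0.06671314]
((0.5162158012390137, 0.4023990035057068), (0.013806432485580444, 0.049635130912065506), 70.27641296386719) 0.07691774214912425
bowl 1097 ((0.46406564116477966, 0.15873068571090698), 0.07265005260705948)
c1 395 [0.6183 0.1245 0.0826] [0.6189 0.1249] 0.0217 body 317 ((0.6187253594398499, 0.12474179267883301), (0.052320901304483414, 0.051879171282052994), 25.98259162902832)
c2 392 [ 0.6205 -0.0128  0.0828] [ 0.6206 -0.0129] 0.022 body 315 ((0.620353102684021, -0.012220581993460655), (0.05116019397974014, 0.05055368319153786), 0.9492303133010864)
c3 395 [ 0.6024 -0.1395  0.0828] [ 0.6027 -0.1396] 0.0216 body 324 ((0.6025713086128235, -0.13989655673503876), (0.05188058689236641, 0.052298638969659805), 29.871688842773438)
c4 396 [0.4602 0.0262 0.0831] [0.4598 0.0261] 0.0215 body 333 ((0.46006375551223755, 0.026187237352132797), (0.051884256303310394, 0.051941219717264175), 67.72138214111328)
c5 406 [ 0.451  -0.1035  0.0829] [ 0.4512 -0.104 ] 0.0216 body 337 ((0.4507812261581421, -0.10404016822576523), (0.05225858837366104, 0.05216063931584358), 84.48632049560547)
pink 408 [ 0.7307 -0.3086  0.0826] [ 0.7315 -0.3104] 0.0238 body 335 ((0.7313759326934814, -0.30955228209495544), (0.0520021989941597, 0.05448056384921074), 37.131256103515625)
shelf board [ 0.35639267 -0.39944733  0.03403575] [ 0.62053684 -0.22196647  0.04599957] ((0.48770901560783386, -0.3107210099697113), (0.17609308660030365, 0.2641574442386627), 89.49736785888672)
```

```bash
python3 -m jog '[[-47,-13,-2,0,-1],[-47,-13,-2,0,-1],[-47,-13,-2,0,-1],[-47,-13,-2,0,-1],[-47,-13,-2,0,-1],[-47,-13,-2,0,-1]]'; python3 st.py; python3 to.py .45 0 .42
```

```text
clock: 2.45
tool_pos: [0.3996, 0.3019, 0.4236]
tool_rot: [0.16, 0.983, 0.09, 0.015]
wrist_force: [0.1, 0.9, -0.1]
opening: 1.0
t 2.45 q [0.578 0.093 0.088 1.421 0.114 0.908] p [0.3996 0.3019 0.4236] x [-0.949  0.316  0.   ] y [0.311 0.933 0.182] z [ 0.057  0.173 -0.983] F [ 0.1  0.9 -0.1] T [-0.09  0.06  0.04] op 1.0
delta mm [-143.3 -266.6  -45.8] rows 6 each [-23.9 -44.4  -7.6]
```

```bash
python3 -m jog '[[-24,-44,-8,0,-1],[-24,-44,-8,0,-1],[-24,-44,-8,0,-1],[-24,-44,-8,0,-1],[-24,-44,-8,0,-1],[-24,-44,-8,0,-1]]'; python3 to.py .33 -.33 .43
```

```text
clock: 3.05
tool_pos: [0.4492, 0.0058, 0.4227]
tool_rot: [0.16, 0.983, 0.09, 0.015]
wrist_force: [0.9, 0.3, 0.4]
opening: 0.999
delta mm [   6.8 -349.   -72.1] rows 8 each [  0.9 -43.6  -9. ]
```

```bash
python3 -m jog '[[1,-44,-9,0,-1],[1,-44,-9,0,-1],[1,-44,-9,0,-1],[1,-44,-9,0,-1],[1,-44,-9,0,-1],[1,-44,-9,0,-1],[1,-44,-9,0,-1],[1,-44,-9,0,-1]]'; python3 to.py .05 -.47 .45
```

```text
clock: 3.85
tool_pos: [0.3271, -0.332, 0.4293]
tool_rot: [0.16, 0.983, 0.09, 0.015]
wrist_force: [1.7, -0.1, 0.9]
opening: 1.002
delta mm [ 219.2 -211.2  -60.2] rows 5 each [ 43.8 -42.2 -12. ]
```

```bash
python3 -m jog '[[44,-42,-12,0,-1],[44,-42,-12,0,-1],[44,-42,-12,0,-1],[44,-42,-12,0,-1],[44,-42,-12,0,-1]]'; python3 to.py -.17 -.472 .5;python3 st.py
```

```text
clock: 4.35
tool_pos: [0.1025, -0.4412, 0.4461]
tool_rot: [0.16, 0.983, 0.09, 0.015]
wrist_force: [0.8, -1.0, -0.3]
opening: 1.002
delta mm [ 248.8 -103.7  -74. ] rows 6 each [ 41.5 -17.3 -12.3]
t 4.35 q [-1.4    0.253  0.346  1.826  0.086 -1.086] p [ 0.1025 -0.4412  0.4461] x [-0.949  0.316 -0.   ] y [0.311 0.933 0.182] z [ 0.058  0.173 -0.983] F [ 0.8 -1.  -0.3] T [-0.17  0.03 -0.  ] op 1.002
```

```bash
python3 -m jog '[[42,-17,-12,0,-1],[42,-17,-12,0,-1],[42,-17,-12,0,-1],[42,-17,-12,0,-1],[42,-17,-12,0,-1],[42,-17,-12,0,-1]]'; python3 st.py
```

```text
clock: 4.95
tool_pos: [-0.1724, -0.4683, 0.4986]
tool_rot: [0.16, 0.983, 0.09, 0.015]
wrist_force: [0.4, -0.0, 0.0]
opening: 0.998
t 4.95 q [-1.921  0.415  0.735  2.073 -0.005 -1.598] p [-0.1724 -0.4683  0.4986] x [-0.949  0.316 -0.   ] y [0.311 0.933 0.182] z [ 0.058  0.173 -0.983] F [ 0.4 -0.   0. ] T [-0.27  0.08  0.05] op 0.998
```

```bash
python3 -m jog '[[0,0,-50,0,-1],[0,0,-50,0,-1],[0,0,-50,0,-1],[0,0,-50,0,-1],[0,0,-50,0,-1],[0,0,-50,0,-1]]'; python3 st.py
```

```text
clock: 5.55
tool_pos: [-0.1546, -0.4289, 0.5974]
tool_rot: [0.159, 0.987, -0.009, -0.004]
wrist_force: [-0.7, -0.1, 0.0]
opening: 1.004
t 5.55 q [-1.914  0.276  0.84   2.116 -0.005 -1.594] p [-0.1546 -0.4289  0.5974] x [-0.949  0.315  0.005] y [ 0.314  0.949 -0.019] z [-0.011 -0.016 -1.   ] F [-0.7 -0.1  0. ] T [-0.04 -0.03  0.02] op 1.004
```

```bash
python3 -m jog '[[0,0,-50,0,-1],[0,0,-50,0,-1],[0,0,-50,0,-1],[0,0,-50,0,-1],[0,0,-50,0,-1],[0,0,-50,0,-1]]'; python3 st.py
```

```text
clock: 6.15
tool_pos: [-0.1317, -0.365, 0.68]
tool_rot: [0.159, 0.981, -0.108, -0.023]
wrist_force: [0.2, -0.2, 0.6]
opening: 0.997
t 6.15 q [-1.913  0.104  0.872  2.116 -0.005 -1.593] p [-0.1317 -0.365   0.68  ] x [-0.949  0.316  0.01 ] y [ 0.307  0.926 -0.22 ] z [-0.079 -0.206 -0.975] F [ 0.2 -0.2  0.6] T [ 0.13 -0.06 -0.05] op 0.997
```

```bash
python3 -m jog '[[0,0,-50,0,-1],[0,0,-50,0,-1],[0,0,-50,0,-1],[0,0,-50,0,-1],[0,0,-50,0,-1]]'; python3 st.py; python3 to.py '-.12' -.42 .42
```

```text
clock: 6.65
tool_pos: [-0.1067, -0.2958, 0.7394]
tool_rot: [0.157, 0.968, -0.191, -0.038]
wrist_force: [-0.0, 0.2, -0.2]
opening: 1.001
t 6.65 q [-1.911 -0.048  0.889  2.117 -0.006 -1.592] p [-0.1067 -0.2958  0.7394] x [-0.948  0.318  0.013] y [ 0.289  0.878 -0.381] z [-0.133 -0.358 -0.924] F [-0.   0.2 -0.2] T [ 0.34 -0.18 -0.01] op 1.001
delta mm [-31.1   8.8 341.4] rows 8 each [-3.9  1.1 42.7]
```

```bash
python3 -m jog '[[-4,1,43,0,-1],[-4,1,43,0,-1],[-4,1,43,0,-1],[-4,1,43,0,-1],[-4,1,43,0,-1],[-4,1,43,0,-1],[-4,1,43,0,-1]]'; python3 st.py; python3 to.py .22 -.42 .40
```

```text
clock: 7.35
tool_pos: [-0.118, -0.4049, 0.4611]
tool_rot: [0.157, 0.968, -0.19, -0.038]
wrist_force: [-0.0, -1.1, 0.7]
opening: 0.998
t 7.35 q [-1.827 -0.215 -0.161  1.236 -0.037 -1.514] p [-0.118  -0.4049  0.4611] x [-0.948  0.317  0.013] y [ 0.289  0.879 -0.38 ] z [-0.132 -0.356 -0.925] F [-0.  -1.1  0.7] T [ 0.31 -0.14  0.02] op 0.998
delta mm [-326.1  107.5   17.2] rows 7 each [-46.6  15.4   2.5]
```

```bash
python3 -m jog '[[-47,15,2,0,-1],[-47,15,2,0,-1],[-47,15,2,0,-1],[-47,15,2,0,-1],[-47,15,2,0,-1],[-47,15,2,0,-1],[-47,15,2,0,-1]]'; python3 to.py .45 -.1 .38; python3 st.py
```

```text
clock: 8.05
tool_pos: [0.2243, -0.4215, 0.4055]
tool_rot: [0.156, 0.969, -0.19, -0.037]
wrist_force: [0.1, -1.8, 0.5]
opening: 0.997
delta mm [-112.6  357.4 -120.5] rows 8 each [-14.1  44.7 -15.1]
t 8.05 q [-0.871 -0.008 -0.114  1.263 -0.336 -0.585] p [ 0.2243 -0.4215  0.4055] x [-0.949  0.317  0.012] y [ 0.289  0.879 -0.38 ] z [-0.131 -0.356 -0.925] F [ 0.1 -1.8  0.5] T [ 0.28 -0.1  -0.02] op 0.997
```

```bash
python3 -m jog '[[-14,45,-15,0,-1],[-14,45,-15,0,-1],[-14,45,-15,0,-1],[-14,45,-15,0,-1],[-14,45,-15,0,-1],[-14,45,-15,0,-1],[-14,45,-15,0,-1],[-14,45,-15,0,-1]]'; python3 to.py .45 .22 .36; python3 st.py
```

```text
clock: 8.85
tool_pos: [0.449, -0.0967, 0.3789]
tool_rot: [0.156, 0.969, -0.189, -0.037]
wrist_force: [1.5, -1.8, 1.6]
opening: 1.002
delta mm [ 99.2 285.9 -95.1] rows 6 each [ 16.5  47.7 -15.9]
t 8.85 q [ 0.023  0.206  0.065  1.579 -0.36   0.37 ] p [ 0.449  -0.0967  0.3789] x [-0.948  0.317  0.012] y [ 0.289  0.879 -0.378] z [-0.13  -0.355 -0.926] F [ 1.5 -1.8  1.6] T [ 0.24 -0.12  0.02] op 1.002
```

```bash
python3 -m jog '[[16,48,-16,0,-1],[16,48,-16,0,-1],[16,48,-16,0,-1],[16,48,-16,0,-1],[16,48,-16,0,-1],[16,48,-16,0,-1]]'; python3 -m jog '[[0,0,0,-0.15,-1],[0,0,0,-0.15,-1],[0,0,0,-0.15,-1],[0,0,0,-0.15,-1],[0,0,0,-0.15,-1],[0,0,0,-0.15,-1],[0,0,0,-0.15,-1],[0,0,0,-0.15,-1]]';  python3 st.py
```

```text
clock: 9.45
tool_pos: [0.4526, 0.2028, 0.3611]
tool_rot: [0.157, 0.969, -0.189, -0.037]
wrist_force: [0.2, 1.0, 0.7]
opening: 1.001
clock: 10.25
tool_pos: [0.4529, 0.2008, 0.3611]
tool_rot: [-0.42, 0.887, -0.135, -0.138]
wrist_force: [-0.4, 0.0, -0.0]
opening: 1.002
t 10.25 q [ 0.559  0.414  0.308  1.778 -0.233 -0.29 ] p [0.4529 0.2008 0.3611] x [-0.609 -0.708  0.357] y [-0.783  0.61  -0.123] z [-0.131 -0.354 -0.926] F [-0.4  0.  -0. ] T [ 0.37 -0.14  0.01] op 1.002
```

```bash
python3 -m jog '[[0,0,0,-0.15,-1],[0,0,0,-0.15,-1],[0,0,0,-0.04,-1]]';  python3 st.py; python3 - <<'E'
from h import *
snap('wrist','wr1'); snap('top','top1')
E
python3 to.py .516 .402 .16
```

```text
clock: 10.55
tool_pos: [0.4529, 0.2008, 0.3611]
tool_rot: [-0.563, 0.804, -0.11, -0.158]
wrist_force: [0.3, 0.8, 1.2]
opening: 1.001
t 10.55 q [ 0.559  0.414  0.308  1.778 -0.233 -0.627] p [0.4529 0.2008 0.3611] x [-0.315 -0.871  0.378] y [-0.94   0.341  0.002] z [-0.131 -0.354 -0.926] F [0.3 0.8 1.2] T [ 0.29 -0.09  0.01] op 1.001
delta mm [-271.     9.9  106.5] rows 6 each [-45.2   1.6  17.8]
```

View pics/top1.png

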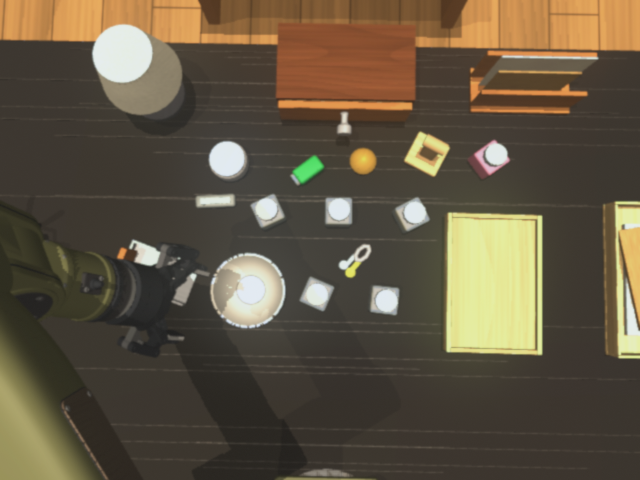

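```bash
python3 to.py .529 .4375 .15
```

```text
delta mm [-309.8    9.9  101.5] rows 7 each [-44.3   1.4  14.5]
```

View pics/wr1.png

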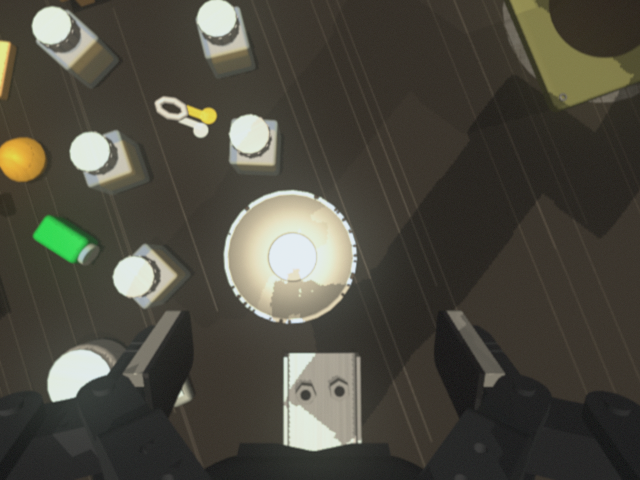

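```bash
python3 -m jog '[[-44,1.4,0,0,-1],[-44,1.4,0,0,-1],[-44,1.4,0,0,-1],[-44,1.4,0,0,-1],[-44,1.4,14,0,-1],[-44,1.4,44,0,-1],[-44,1.4,43,0,-1]]';python3 st.py; python3 to.py .516 .402 .057
```

```text
clock: 11.35
tool_pos: [0.5263, 0.4289, 0.1711]
tool_rot: [-0.562, 0.805, -0.11, -0.157]
wrist_force: [0.3, 0.0, 0.4]
opening: 1.002
t 11.35 q [ 0.759  0.863  0.652  1.71  -0.168 -0.431] p [0.5263 0.4289 0.1711] x [-0.319 -0.87   0.377] y [-0.939  0.345  0.   ] z [-0.13  -0.354 -0.926] F [0.3 0.  0.4] T [ 0.27 -0.06 -0.02] op 1.002
delta mm [-16.3   0.4 116.5] rows 3 each [-5.4  0.1 38.8]
```

```bash
python3 -m jog '[[-16,0,0,0,-1],[0,0,0,0,-1]]'; python3 to.py .516 .402 .057
```

```text
clock: 11.55
tool_pos: [0.53, 0.4417, 0.1626]
tool_rot: [-0.562, 0.804, -0.11, -0.161]
wrist_force: [-0.1, -0.2, 0.1]
opening: 1.0
delta mm [ -1.5  -0.9 113.7] rows 3 each [-0.5 -0.3 37.9]
```

```bash
python3 -m jog '[[-0.5,-0.3,30,0,-1],[-0.5,-0.3,30,0,-1],[-0.5,-0.3,28,0,-1],[0,0,14,0,-1],[0,0,12,0,-1],[0,0,0,0,-1]]'; python3 st.py;python3 to.py .516 .402 .057;  python3 - <<'E'
from h import *
snap('side','side2'); snap('wrist','wr2')
E
```

```text
clock: 12.15
tool_pos: [0.5168, 0.4001, 0.0609]
tool_rot: [-0.561, 0.805, -0.11, -0.159]
wrist_force: [-0.8, -0.1, 0.3]
opening: 0.999
t 12.15 q [ 0.739  0.857  0.349  1.413 -0.174 -0.448] p [0.5168 0.4001 0.0609] x [-0.319 -0.868  0.38 ] y [-0.938  0.346  0.002] z [-0.133 -0.356 -0.925] F [-0.8 -0.1  0.3] T [ 0.27 -0.08 -0.04] op 0.999
delta mm [-2.9  1.4  3. ] rows 1 each [-2.9  1.4  3. ]
```

View pics/side2.png

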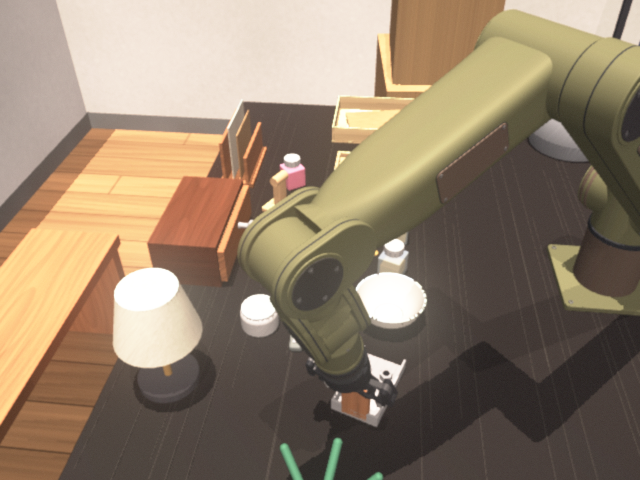

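View pics/wr2.png

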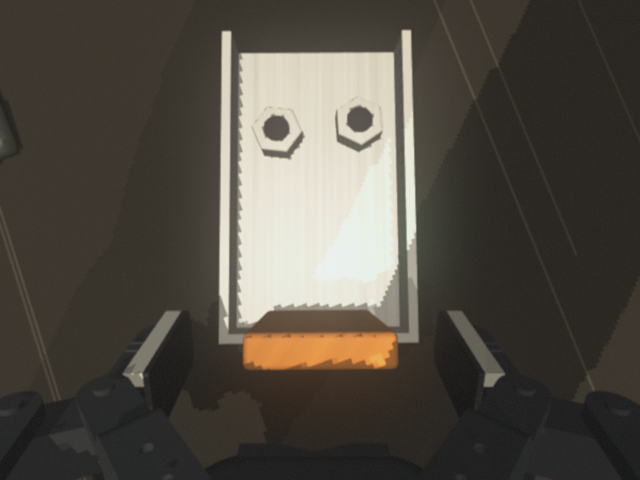

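```bash
python3 -m jog '[[-2,1,2,0,-1],[0,0,0,0,0.2],[0,0,0,0,0.6],[0,0,0,0,1],[0,0,0,0,1],[0,0,0,0,1],[0,0,0,0,1]]' 90; python3 st.py
```

```text
clock: 12.95
tool_pos: [0.517, 0.4037, 0.0585]
tool_rot: [-0.562, 0.804, -0.11, -0.158]
wrist_force: [0.1, 3.5, 5.6]
opening: 0.568
t 12.95 q [ 0.743  0.861  0.353  1.41  -0.173 -0.447] p [0.517  0.4037 0.0585] x [-0.318 -0.87   0.377] y [-0.939  0.344  0.001] z [-0.131 -0.353 -0.926] F [0.1 3.5 5.6] T [ 0.43 -0.02 -0.03] op 0.568
```

```bash
python3 -m jog '[[4,0,-9,0,1],[8,0,-18,0,1],[10,0,-24,0,1],[10,0,-24,0,1],[10,0,-24,0,1],[10,0,-24,0,1],[8,0,-18,0,1],[0,0,0,0,1]]'; python3 st.py; python3 - <<'E'
from h import *
snap('wrist','wr3')
E
```

```text
clock: 13.75
tool_pos: [0.5168, 0.401, 0.2136]
tool_rot: [-0.562, 0.805, -0.11, -0.157]
wrist_force: [-0.4, -0.3, -2.6]
opening: 0.567
t 13.75 q [ 0.74   0.792  0.615  1.739 -0.174 -0.448] p [0.5168 0.401  0.2136] x [-0.319 -0.87   0.376] y [-0.939  0.345 -0.   ] z [-0.129 -0.353 -0.927] F [-0.4 -0.3 -2.6] T [ 0.66 -0.28  0.03] op 0.567
```

View pics/wr3.png

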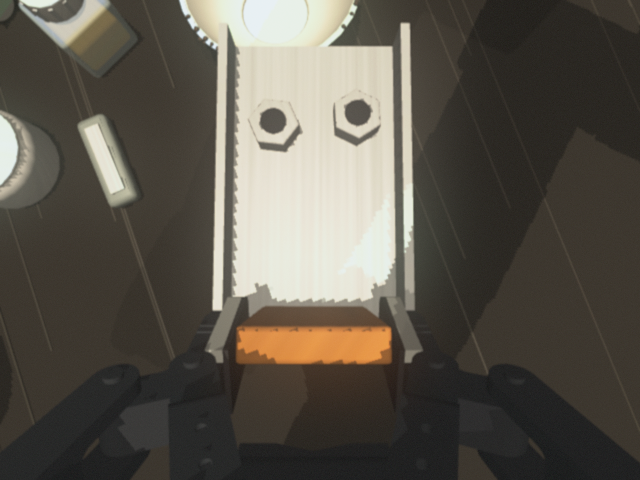

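```bash
cat > plan.py <<'E'
from h import *
o=observe(); R0=Ro.from_quat(o['tool_rot']).as_matrix(); p0=np.array(o['tool_pos'])
ex=np.array([np.cos(np.radians(70.2)),np.sin(np.radians(70.2)),0])
v0=-0.1345*ex+np.array([0,0,-.0545]); vt=R0.T@v0; tt=R0.T
bowl=np.array([.464,.1587])
def st(psi):
    R=R0@Ro.from_euler('z',psi).as_matrix(); Rt=R@R0.T # tray rot
    return R,R@vt,np.degrees(np.arccos(Rt[2,2])),Rt
for psi in np.arange(0,3.16,.15):
    R,v,tip,Rt=st(psi); xa=Rt@ex; dwn=-Rt[:,2]*0; h=-xa[:2]/np.linalg.norm(xa[:2])  # nose direction
    pn=np.array([*(bowl-0.025*h),.065]); G=pn-v
    print(round(psi,2),'tip',tip.round(1),'noseelev',np.degrees(np.arcsin(xa[2])).round(1),'az',np.degrees(np.arctan2(h[1],h[0])).round(0),'v',(v*1000).round(0),'G',G.round(3))
E
python3 plan.py
```

```text
0.0 tip nan noseelev 0.0 az -110.0 v [ -46. -127.  -55.] G [0.518 0.309 0.12 ]
0.15 tip 3.2 noseelev 0.2 az -118.0 v [ -60. -120.  -55.] G [0.535 0.301 0.12 ]
0.3 tip 6.5 noseelev 0.8 az -126.0 v [ -73. -112.  -56.] G [0.552 0.291 0.121]
0.45 tip 9.7 noseelev 1.9 az -134.0 v [ -85. -102.  -58.] G [0.566 0.279 0.123]
0.6 tip 12.8 noseelev 3.4 az -141.0 v [-95. -91. -61.] G [0.579 0.265 0.126]
0.75 tip 15.9 noseelev 5.3 az -149.0 v [-104.  -78.  -65.] G [0.589 0.25  0.13 ]
0.9 tip 18.9 noseelev 7.4 az -157.0 v [-110.  -65.  -69.] G [0.597 0.233 0.134]
1.05 tip 21.8 noseelev 9.9 az -165.0 v [-114.  -51.  -74.] G [0.602 0.216 0.139]
1.2 tip 24.6 noseelev 12.7 az -172.0 v [-116.  -36.  -79.] G [0.605 0.198 0.144]
1.35 tip 27.3 noseelev 15.6 az -180.0 v [-116.  -21.  -85.] G [0.605 0.18  0.15 ]
1.5 tip 29.8 noseelev 18.7 az 173.0 v [-113.   -7.  -91.] G [0.602 0.163 0.156]
1.65 tip 32.2 noseelev 21.9 az 165.0 v [-108.    6.  -96.] G [0.596 0.146 0.161]
1.8 tip 34.4 noseelev 25.2 az 157.0 v [-101.   19. -102.] G [0.588 0.13  0.167]
1.95 tip 36.4 noseelev 28.4 az 149.0 v [ -92.   30. -108.] G [0.578 0.115 0.173]
2.1 tip 38.2 noseelev 31.5 az 140.0 v [ -81.   40. -113.] G [0.565 0.102 0.178]
2.25 tip 39.8 noseelev 34.5 az 131.0 v [ -69.   49. -118.] G [0.55  0.091 0.183]
2.4 tip 41.1 noseelev 37.2 az 122.0 v [ -56.   55. -122.] G [0.533 0.083 0.187]
2.55 tip 42.3 noseelev 39.6 az 113.0 v [ -41.   59. -126.] G [0.515 0.076 0.191]
2.7 tip 43.2 noseelev 41.6 az 102.0 v [ -26.   61. -129.] G [0.495 0.073 0.194]
2.85 tip 43.8 noseelev 43.1 az 92.0 v [ -10.   61. -131.] G [0.475 0.072 0.196]
3.0 tip 44.2 noseelev 44.0 az 81.0 v [   5.   59. -132.] G [0.455 0.075 0.197]
3.15 tip 44.3 noseelev 44.3 az 70.0 v [  20.   55. -133.] G [0.435 0.081 0.198]plan.py:8: RuntimeWarning: invalid value encountered in arccos
  return R,R@vt,np.degrees(np.arccos(Rt[2,2])),Rt
```

```bash
cat > plan2.py <<'E'
import sys
from h import *
# R0: tray-level orientation reference stored
import os
if not os.path.exists('R0.npy'):
    o=observe(); np.save('R0.npy',Ro.from_quat(o['tool_rot']).as_matrix())
R0=np.load('R0.npy')
ex=np.array([np.cos(np.radians(70.2)),np.sin(np.radians(70.2)),0])
vt=R0.T@(-0.1345*ex+np.array([0,0,-.0545])); bowl=np.array([.464,.1587])
def G(psi,nz,off=.025):
    R=R0@Ro.from_euler('z',psi).as_matrix(); xa=R@R0.T@ex; h=-xa[:2]/np.linalg.norm(xa[:2]); return np.array([*(bowl-off*h),nz])-R@vt
o=observe(); R=Ro.from_quat(o['tool_rot']).as_matrix(); p=np.array(o['tool_pos'])
psi=Ro.from_matrix(R0.T@R).as_rotvec()[2]; psi%=2*np.pi
print('psi now',psi, 'nose now',p+R@vt)
def rows(wps):
    global p,R,psi
    for g,ps in wps:
        d=R.T@(g-p)*1000; tw=ps-psi
        d=d.round(0); tw=round(tw,2); print([*d.astype(int),tw,1])
        p=p+R@d/1000; R=R@Ro.from_euler('z',tw).as_matrix(); psi+=tw
exec(sys.argv[1])
E
python3 plan2.py '
g1=G(1.5,.105); p0=p.copy()
rows([(p0+(g1-p0)*k/10,.15*k) for k in range(1,11)])'
```

```text
psi now 0.0 nose now [0.47094741 0.2744603  0.15702495]
[np.int64(17), np.int64(-16), np.int64(9), np.float64(0.15), 1]
[np.int64(15), np.int64(-19), np.int64(9), np.float64(0.15), 1]
[np.int64(12), np.int64(-21), np.int64(8), np.float64(0.15), 1]
[np.int64(9), np.int64(-22), np.int64(9), np.float64(0.15), 1]
[np.int64(5), np.int64(-23), np.int64(9), np.float64(0.15), 1]
[np.int64(1), np.int64(-24), np.int64(9), np.float64(0.15), 1]
[np.int64(-1), np.int64(-23), np.int64(9), np.float64(0.15), 1]
[np.int64(-6), np.int64(-24), np.int64(8), np.float64(0.15), 1]
[np.int64(-9), np.int64(-22), np.int64(9), np.float64(0.15), 1]
[np.int64(-12), np.int64(-20), np.int64(9), np.float64(0.15), 1]
```

```bash
python3 -m jog '[[8,-8,4,0.06,1],[17,-16,9,0.12,1],[15,-19,9,0.15,1],[12,-21,8,0.15,1],[9,-22,9,0.15,1],[5,-23,9,0.15,1],[1,-24,9,0.15,1],[0,-12,5,0.1,1]]'; python3 st.py; python3 plan2.py '
g1=G(1.5,.11); p0=p.copy(); s=psi
rows([(p0+(g1-p0)*k/4,s+(1.5-s)*k/4) for k in range(1,5)])'
```

```text
clock: 14.6
tool_pos: [0.5705, 0.2295, 0.1986]
tool_rot: [-0.09, 0.977, -0.175, -0.085]
wrist_force: [-0.2, 1.1, -2.2]
opening: 0.568
t 14.6 q [ 0.505  0.667  0.331  1.541 -0.25   0.36 ] p [0.5705 0.2295 0.1986] x [-0.969 -0.145  0.198] y [-0.205  0.923 -0.326] z [-0.135 -0.357 -0.924] F [-0.2  1.1 -2.2] T [ 0.63 -0.31 -0.07] op 0.568
psi now 1.0353995696692582 nose now [0.45610451 0.17748992 0.12596404]
[np.int64(-5), np.int64(-17), np.int64(4), np.float64(0.12), 1]
[np.int64(-7), np.int64(-17), np.int64(5), np.float64(0.11), 1]
[np.int64(-9), np.int64(-15), np.int64(4), np.float64(0.12), 1]
[np.int64(-11), np.int64(-15), np.int64(5), np.float64(0.11), 1]
```

```bash
python3 -m jog '[[-5,-17,4,0.12,1],[-7,-17,5,0.11,1],[-9,-15,4,0.12,1],[-11,-15,5,0.11,1],[0,0,0,0,1]]'; python3 st.py; python3 plan2.py '
s=psi
rows([(G(s+.12*k,.11-.003*k),s+.12*k) for k in range(1,9)])';  python3 - <<'E'
from h import *
snap('wrist','wr4'); snap('side','side4')
E
```

```text
clock: 15.1
tool_pos: [0.6026, 0.1624, 0.2005]
tool_rot: [0.134, 0.972, -0.19, -0.044]
wrist_force: [-0.3, 0.1, -3.1]
opening: 0.569
t 15.1 q [ 0.398  0.659  0.324  1.513 -0.28   0.711] p [0.6026 0.1624 0.2005] x [-0.96   0.277  0.034] y [ 0.243  0.892 -0.38 ] z [-0.136 -0.357 -0.924] F [-0.3  0.1 -3.1] T [ 0.58 -0.29 -0.02] op 0.569
psi now 1.4920480271122099 nose now [0.4888073  0.15432331 0.11086642]
[np.int64(1), np.int64(-13), np.int64(4), np.float64(0.12), 1]
[np.int64(0), np.int64(-14), np.int64(4), np.float64(0.12), 1]
[np.int64(1), np.int64(-14), np.int64(4), np.float64(0.12), 1]
[np.int64(1), np.int64(-14), np.int64(3), np.float64(0.12), 1]
[np.int64(1), np.int64(-14), np.int64(4), np.float64(0.12), 1]
[np.int64(0), np.int64(-14), np.int64(4), np.float64(0.12), 1]
[np.int64(2), np.int64(-14), np.int64(4), np.float64(0.12), 1]
[np.int64(1), np.int64(-15), np.int64(4), np.float64(0.12), 1]
```

View pics/wr4.png

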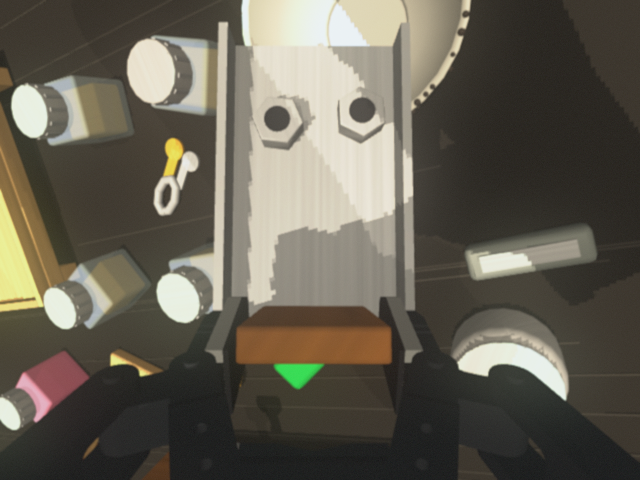

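View pics/side4.png

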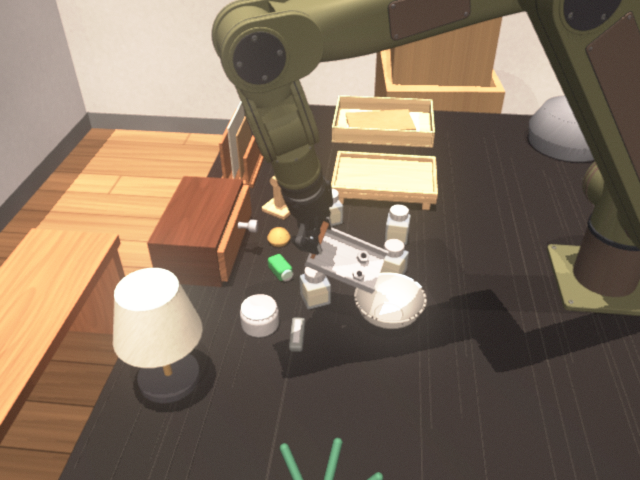

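```bash
python3 -m jog '[[1,-13,4,0.12,1],[0,-14,4,0.12,1],[1,-14,4,0.12,1],[1,-14,3,0.12,1],[1,-14,4,0.12,1]]'; python3 plan2.py '
s=psi
rows([(G(s+.12*k,.095-.006*k),s+.12*k) for k in range(1,7)])';  python3 - <<'E'
from h import *
snap('wrist','wr5')
E
```

```text
clock: 15.7
tool_pos: [0.5643, 0.1063, 0.2095]
tool_rot: [0.415, 0.889, -0.193, 0.015]
wrist_force: [-0.3, -0.6, -2.9]
opening: 0.564
psi now 2.0915316050986914 nose now [0.48196618 0.14591872 0.09671076]
[np.int64(-1), np.int64(-14), np.int64(9), np.float64(0.12), 1]
[np.int64(1), np.int64(-13), np.int64(7), np.float64(0.12), 1]
[np.int64(2), np.int64(-14), np.int64(6), np.float64(0.12), 1]
[np.int64(3), np.int64(-15), np.int64(7), np.float64(0.12), 1]
[np.int64(2), np.int64(-14), np.int64(6), np.float64(0.12), 1]
[np.int64(3), np.int64(-15), np.int64(7), np.float64(0.12), 1]
```

View pics/wr5.png

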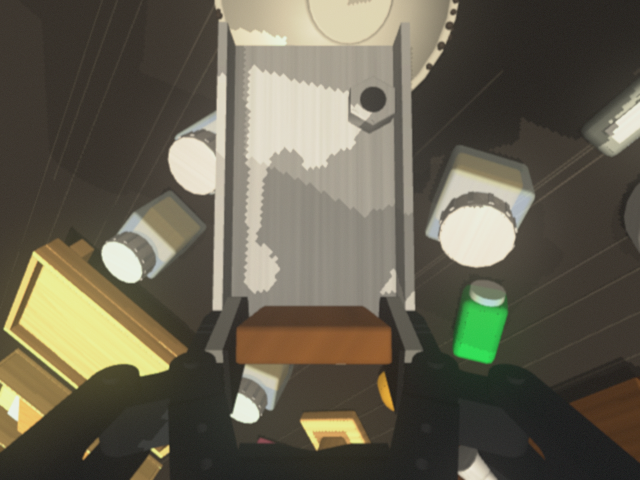

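```bash
python3 -m jog '[[-1,-14,9,0.12,1],[1,-13,7,0.12,1],[2,-14,6,0.12,1],[3,-15,7,0.12,1],[2,-14,6,0.12,1],[3,-15,7,0.12,1],[0,0,0,0,1]]'; python3 plan2.py '
s=psi
rows([(G(s+.07*k,.06),s+.07*k) for k in range(1,5)])';  python3 - <<'E'
from h import *
snap('wrist','wr6');snap('side','side6')
E
```

```text
clock: 16.45
tool_pos: [0.4788, 0.0724, 0.189]
tool_rot: [0.699, 0.689, -0.176, 0.081]
wrist_force: [-0.3, 0.5, -2.5]
opening: 0.569
psi now 2.8040496967174304 nose now [0.46320295 0.13353194 0.05834261]
[np.int64(0), np.int64(-7), np.int64(-1), np.float64(0.07), 1]
[np.int64(0), np.int64(-10), np.int64(0), np.float64(0.07), 1]
[np.int64(0), np.int64(-9), np.int64(0), np.float64(0.07), 1]
[np.int64(0), np.int64(-10), np.int64(0), np.float64(0.07), 1]
```

View pics/wr6.png

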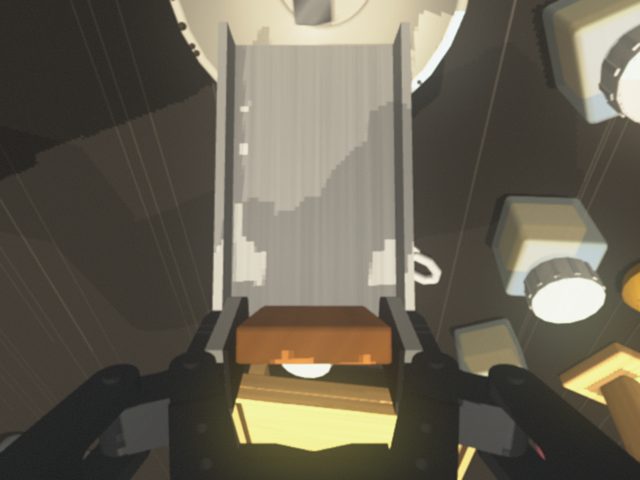

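View pics/side6.png

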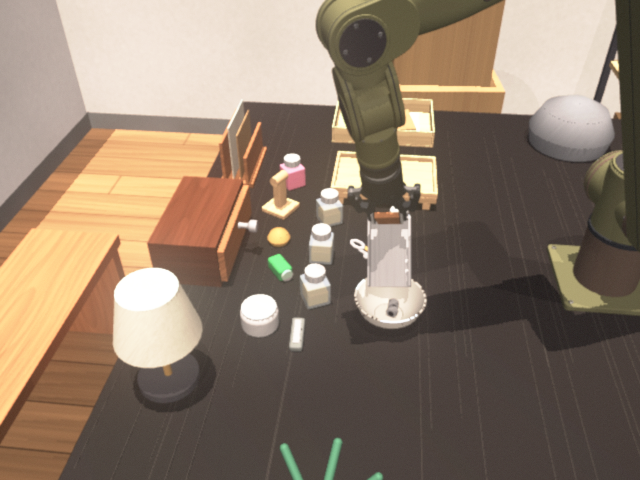

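```bash
python3 plan2.py '
a=p.copy(); s=psi; b=np.array([.56,.2,.25]); c=np.array([.53,.36,.20])
rows([(a+(b-a)*k/8,s-.15*max(0,k-1)) for k in range(1,9)]);print()
s2=psi;a=p.copy()
rows([(a+(c-a)*k/8,s2-.15*k) for k in range(1,9)])'
```

```text
psi now 2.804487818140465 nose now [0.46658215 0.13397772 0.05893311]
[np.int64(12), np.int64(8), np.int64(-14), np.float64(0.0), 1]
[np.int64(12), np.int64(8), np.int64(-14), np.float64(-0.15), 1]
[np.int64(11), np.int64(10), np.int64(-14), np.float64(-0.15), 1]
[np.int64(9), np.int64(11), np.int64(-14), np.float64(-0.15), 1]
[np.int64(7), np.int64(13), np.int64(-14), np.float64(-0.15), 1]
[np.int64(6), np.int64(14), np.int64(-14), np.float64(-0.15), 1]
[np.int64(3), np.int64(14), np.int64(-13), np.float64(-0.15), 1]
[np.int64(1), np.int64(14), np.int64(-14), np.float64(-0.15), 1]

[np.int64(14), np.int64(16), np.int64(-1), np.float64(-0.15), 1]
[np.int64(11), np.int64(19), np.int64(-1), np.float64(-0.15), 1]
[np.int64(8), np.int64(19), np.int64(-1), np.float64(-0.15), 1]
[np.int64(5), np.int64(21), np.int64(0), np.float64(-0.15), 1]
[np.int64(2), np.int64(21), np.int64(-1), np.float64(-0.15), 1]
[np.int64(-1), np.int64(21), np.int64(-1), np.float64(-0.15), 1]
[np.int64(-5), np.int64(21), np.int64(-1), np.float64(-0.15), 1]
[np.int64(-7), np.int64(20), np.int64(-1), np.float64(-0.15), 1]
```

```bash
python3 to.py .479 .072 .26
```

```text
delta mm [-25.8 -11.6 -64.5] rows 2 each [-12.9  -5.8 -32.3]
```

```bash
python3 -m jog '[[-8,-4,-20,0,1],[-9,-4,-22,0,1],[-9,-4,-22,0,1]]'; python3 plan2.py '
a=p.copy(); s=psi; b=np.array([.56,.2,.26]); c=np.array([.517,.404,.15])
rows([(a+(b-a)*k/8,s-.15*k) for k in range(1,9)]);print()
s2=psi;a=p.copy()
rows([(a+(c-a)*k/11,s2-s2/11*k) for k in range(1,12)])'
```

```text
clock: 16.85
tool_pos: [0.4793, 0.0715, 0.2605]
tool_rot: [0.699, 0.688, -0.174, 0.082]
wrist_force: [0.4, 0.1, -3.1]
opening: 0.566
psi now 2.8059678937238557 nose now [0.4642659  0.13274116 0.12977947]
[np.int64(15), np.int64(9), np.int64(-7), np.float64(-0.15), 1]
[np.int64(13), np.int64(12), np.int64(-7), np.float64(-0.15), 1]
[np.int64(12), np.int64(13), np.int64(-7), np.float64(-0.15), 1]
[np.int64(9), np.int64(15), np.int64(-7), np.float64(-0.15), 1]
[np.int64(7), np.int64(16), np.int64(-7), np.float64(-0.15), 1]
[np.int64(5), np.int64(17), np.int64(-7), np.float64(-0.15), 1]
[np.int64(1), np.int64(18), np.int64(-7), np.float64(-0.15), 1]
[np.int64(0), np.int64(18), np.int64(-7), np.float64(-0.15), 1]

[np.int64(11), np.int64(18), np.int64(3), np.float64(-0.15), 1]
[np.int64(7), np.int64(20), np.int64(3), np.float64(-0.14), 1]
[np.int64(6), np.int64(20), np.int64(4), np.float64(-0.15), 1]
[np.int64(1), np.int64(21), np.int64(3), np.float64(-0.14), 1]
[np.int64(-1), np.int64(22), np.int64(3), np.float64(-0.15), 1]
[np.int64(-4), np.int64(20), np.int64(3), np.float64(-0.15), 1]
[np.int64(-7), np.int64(20), np.int64(3), np.float64(-0.14), 1]
[np.int64(-10), np.int64(19), np.int64(4), np.float64(-0.15), 1]
[np.int64(-13), np.int64(17), np.int64(3), np.float64(-0.14), 1]
[np.int64(-15), np.int64(15), np.int64(3), np.float64(-0.15), 1]
[np.int64(-17), np.int64(13), np.int64(3), np.float64(-0.15), 1]
```

```bash
python3 -m jog '[[15,9,-7,-0.15,1],[13,12,-7,-0.15,1],[12,13,-7,-0.15,1],[9,15,-7,-0.15,1],[7,16,-7,-0.15,1],[5,17,-7,-0.15,1],[1,18,-7,-0.15,1],[0,18,-7,-0.15,1]]'; python3 -m jog '[[11,18,3,-0.15,1],[7,20,3,-0.14,1],[6,20,4,-0.15,1],[1,21,3,-0.14,1],[-1,22,3,-0.15,1],[-4,20,3,-0.15,1],[-7,20,3,-0.14,1]]';  python3 -m jog '[[-10,19,4,-0.15,1],[-13,17,3,-0.14,1],[-15,15,3,-0.15,1],[-17,13,3,-0.15,1],[0,0,0,0,1]]'; python3 plan2.py ''; python3 to.py .517 .4037 .0605; python3 st.py
python3 - <<'E'
from h import *
snap('wrist','wr7');snap('top','top7')
E
```

```text
clock: 17.65
tool_pos: [0.561, 0.201, 0.259]
tool_rot: [0.186, 0.964, -0.19, -0.031]
wrist_force: [0.3, -0.1, -1.9]
opening: 0.567
clock: 18.35
tool_pos: [0.5334, 0.3307, 0.1889]
tool_rot: [-0.308, 0.932, -0.151, -0.12]
wrist_force: [-0.4, -0.1, -1.7]
opening: 0.566
clock: 18.85
tool_pos: [0.5165, 0.4069, 0.1465]
tool_rot: [-0.565, 0.802, -0.109, -0.159]
wrist_force: [-0.4, -0.4, -2.2]
opening: 0.563
psi now 6.275437721274764 nose now [0.47157567 0.28001469 0.09218132]
delta mm [-29.9  -2.   80.6] rows 2 each [-15.   -1.   40.3]
t 18.85 q [ 0.746  0.819  0.496  1.598 -0.172 -0.45 ] p [0.5165 0.4069 0.1465] x [-0.311 -0.872  0.379] y [-0.941  0.338  0.004] z [-0.132 -0.355 -0.926] F [-0.4 -0.4 -2.2] T [ 0.54 -0.21  0.01] op 0.563
```

View pics/wr7.png

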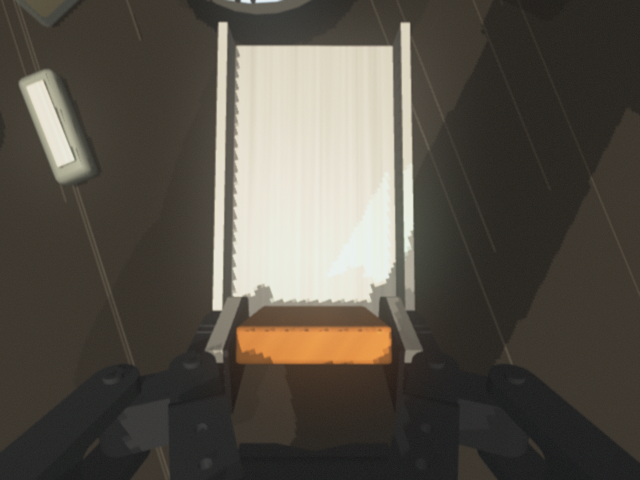

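View pics/top7.png

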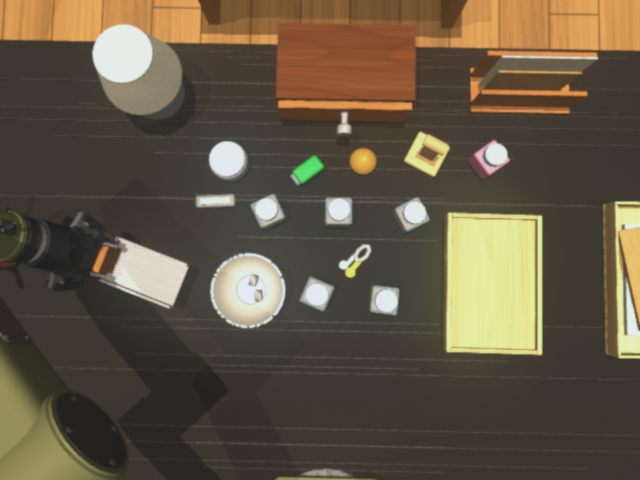

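```bash
python3 -m jog '[[-7,-1,20,0,1],[-8,-1,22,0,1],[-8,0,20,0,1],[-4,0,10,0,1],[-2,0,6,0,1],[0,0,0,0,1]]'; python3 st.py; python3 to.py .517 .4037 .0585
```

```text
clock: 19.55
tool_pos: [0.518, 0.4002, 0.0659]
tool_rot: [-0.562, 0.804, -0.11, -0.159]
wrist_force: [-0.3, 0.4, -2.9]
opening: 0.568
t 19.55 q [ 0.738  0.855  0.359  1.424 -0.175 -0.45 ] p [0.518  0.4002 0.0659] x [-0.318 -0.869  0.379] y [-0.939  0.345  0.002] z [-0.132 -0.355 -0.925] F [-0.3  0.4 -2.9] T [ 0.58 -0.23  0.01] op 0.568
delta mm [-5.5  2.1  5.8] rows 1 each [-5.5  2.1  5.8]
```

```bash
python3 -m jog '[[-2,0,4,0,1],[-1,0,3,0,1],[0,0,0,0,1]]'; python3 st.py
```

```text
clock: 19.85
tool_pos: [0.5181, 0.401, 0.0588]
tool_rot: [-0.562, 0.804, -0.11, -0.158]
wrist_force: [-0.8, -0.1, -0.9]
opening: 0.566
t 19.85 q [ 0.739  0.86   0.35   1.409 -0.175 -0.45 ] p [0.5181 0.401  0.0588] x [-0.318 -0.869  0.378] y [-0.939  0.344  0.001] z [-0.131 -0.355 -0.926] F [-0.8 -0.1 -0.9] T [ 0.52 -0.25  0.07] op 0.566
```

```bash
python3 -m jog '[[0,0,1,0,1],[0,0,0,0,0.5],[0,0,0,0,0],[0,0,0,0,-1],[0,0,0,0,-1],[0,0,0,0,-1],[0,0,0,0,-1]]'; python3 -m jog '[[0,0,-20,0,-1],[0,0,-40,0,-1],[0,0,-45,0,-1],[0,0,-48,0,-1],[0,0,-48,0,-1],[0,0,-48,0,-1]]'; python3 st.py;python3 - <<'E'
from h import *
snap('wrist','wr8');snap('side','side8')
E
```

```text
clock: 20.55
tool_pos: [0.5175, 0.4002, 0.0572]
tool_rot: [-0.562, 0.804, -0.11, -0.159]
wrist_force: [0.2, 0.2, 0.7]
opening: 1.002
clock: 21.15
tool_pos: [0.5619, 0.4873, 0.2371]
tool_rot: [-0.568, 0.807, -0.103, -0.123]
wrist_force: [1.4, 1.8, 0.3]
opening: 1.001
t 21.15 q [ 0.78   1.085  1.345  2.112 -0.16  -0.423] p [0.5619 0.4873 0.2371] x [-0.325 -0.891  0.316] y [-0.942  0.334 -0.026] z [-0.083 -0.306 -0.948] F [1.4 1.8 0.3] T [ 0.39 -0.21  0.04] op 1.001
```

View pics/side8.png

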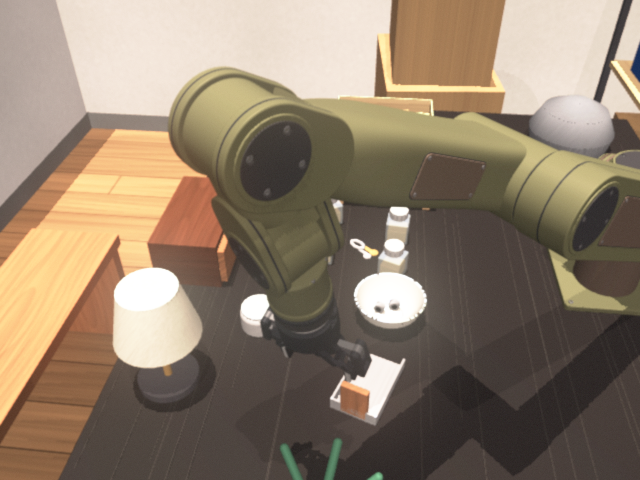

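```bash
python3 to.py .35 .45 .35
```

```text
delta mm [141.1 185.5 -81.4] rows 4 each [ 35.3  46.4 -20.4]
```

```bash
python3 -m jog '[[35,46,-20,0,-1],[35,46,-20,0,-1],[35,46,-20,0,-1],[35,46,-20,0,-1]]'; python3 st.py; python3 to.py .12 .45 .45
```

```text
clock: 21.65
tool_pos: [0.4048, 0.4588, 0.3207]
tool_rot: [-0.567, 0.807, -0.104, -0.128]
wrist_force: [0.4, 0.5, 1.5]
opening: 1.004
t 21.65 q [ 0.908  0.671  0.67   1.878 -0.122 -0.297] p [0.4048 0.4588 0.3207] x [-0.325 -0.889  0.323] y [-0.942  0.336 -0.023] z [-0.089 -0.312 -0.946] F [0.4 0.5 1.5] T [ 0.33 -0.06 -0.03] op 1.004
delta mm [142.1 262.3 -94.4] rows 6 each [ 23.7  43.7 -15.7]
```

```bash
python3 -m jog '[[24,44,-16,0,-1],[24,44,-16,0,-1],[24,44,-16,0,-1],[24,44,-16,0,-1],[24,44,-16,0,-1],[24,44,-16,0,-1],[0,0,-50,0,-1],[0,0,-50,0,-1]]'; python3 st.py
```

```text
clock: 22.45
tool_pos: [0.1348, 0.4583, 0.4869]
tool_rot: [-0.571, 0.81, -0.087, -0.105]
wrist_force: [0.1, -1.1, -0.7]
opening: 0.998
t 22.45 q [ 1.288  0.43   0.701  2.114 -0.005  0.061] p [0.1348 0.4583 0.4869] x [-0.327 -0.906  0.268] y [-0.942  0.334 -0.021] z [-0.071 -0.26  -0.963] F [ 0.1 -1.1 -0.7] T [ 0.23 -0.07 -0.01] op 0.998
```

```bash
python3 -m jog '[[0,0,-50,0,-1],[0,0,-50,0,-1],[0,0,-50,0,-1],[0,0,-50,0,-1],[0,0,-50,0,-1],[0,0,-50,0,-1]]'; python3 st.py
```

```text
clock: 23.05
tool_pos: [0.1286, 0.4349, 0.5692]
tool_rot: [-0.575, 0.818, -0.022, -0.024]
wrist_force: [-0.1, -0.4, -0.5]
opening: 1.001
t 23.05 q [ 1.286  0.298  0.779  2.116 -0.005  0.062] p [0.1286 0.4349 0.5692] x [-0.339 -0.939  0.064] y [-0.941  0.339 -0.009] z [-0.014 -0.063 -0.998] F [-0.1 -0.4 -0.5] T [ 0.02 -0.05 -0.  ] op 1.001
```

Next: .033 per row; two rows leaves about 0. Go carefully.

```bash
python3 -m jog '[[0,0,-50,0,-1],[0,0,-40,0,-1]]'; python3 st.py
```

```text
clock: 23.25
tool_pos: [0.1245, 0.4223, 0.5946]
tool_rot: [-0.575, 0.818, -0.002, 0.001]
wrist_force: [-0.1, -0.5, 0.2]
opening: 1.0
t 23.25 q [ 1.288  0.253  0.797  2.117 -0.005  0.062] p [0.1245 0.4223 0.5946] x [-0.338 -0.941  0.002] y [-0.941  0.338 -0.005] z [ 0.004 -0.003 -1.   ] F [-0.1 -0.5  0.2] T [-0.06  0.05  0.05] op 1.0
```

```bash
python3 to.py .3 .3 .4; cat > jars.py <<'E'
from h import *
import sys
p,d,o=snap('top',sys.argv[1]); W=world('top',d)
m=(W[...,2]>.076)&(W[...,2]<.092)&(W[...,0]<.68)&(W[...,0]>.3)&(W[...,1]>-.22)&(W[...,1]<.25)
n,l,s,c=cv2.connectedComponentsWithStats(m.astype(np.uint8))
for i in range(1,n):
    if s[i,4]>150:
        q=W[l==i]; e=cv2.minEnclosingCircle(q[:,:2].astype(np.float32)); u,v=c[i].astype(int)
        b=np.zeros_like(m); b[max(0,v-26):v+26,u-26:u+26]=1
        sp=W[b&(W[...,2]>.046)&(W[...,2]<.07)][:,:2]; rc=cv2.minAreaRect(sp.astype(np.float32)) if len(sp)>20 else None
        print('cap px',c[i].round(0),s[i,4],'pos',q.mean(0).round(4),'circ',np.round(e[0],4),'r',round(e[1],4),'body',None if rc is None else (np.round(rc[0],4),np.round(rc[1],4),round(rc[2],1)))
E
python3 jars.py top9
```

```text
delta mm [  55.4 -205.6  195.7] rows 5 each [ 11.1 -41.1  39.1]
cap px [266. 209.] 391 pos [0.6184 0.1246 0.0829] circ [0.6186 0.1247] r 0.0217 body (array([0.6188, 0.1248]), array([0.0527, 0.0519]), 26.0)
cap px [339. 209.] 387 pos [ 0.6206 -0.0129  0.0832] circ [ 0.6211 -0.0126] r 0.0218 body (array([ 0.6204, -0.0122]), array([0.0513, 0.0506]), 1.0)
cap px [414. 212.] 389 pos [ 0.6171 -0.1552  0.0831] circ [ 0.6177 -0.1553] r 0.0211 body (array([ 0.6172, -0.1555]), array([0.0519, 0.0524]), 28.2)
cap px [317. 294.] 396 pos [0.4601 0.0262 0.0831] circ [0.4602 0.026 ] r 0.0215 body (array([0.4601, 0.0262]), array([0.0518, 0.0521]), 67.4)
cap px [386. 300.] 402 pos [ 0.4509 -0.1035  0.0828] circ [ 0.4509 -0.1038] r 0.0216 body (array([ 0.4508, -0.1041]), array([0.0526, 0.052 ]), 84.5)
```

```bash
python3 -m jog '[[0,0,48,0,-1],[0,0,48,0,-1],[11,-41,39,0,-1],[11,-41,39,0,-1],[11,-41,39,0,-1],[11,-41,0,0,-1],[11,-41,0,0,-1]]'; python3 to.py .4509 -.1039 .16
```

```text
clock: 24.0
tool_pos: [0.2858, 0.3088, 0.4009]
tool_rot: [-0.576, 0.818, -0.004, -0.003]
wrist_force: [0.3, 0.2, -0.2]
opening: 1.004
delta mm [ 330.5 -293.9  245. ] rows 7 each [ 47.2 -42.   35. ]
```

```bash
python3 -m jog '[[46,-41,34,0,-1],[46,-41,34,0,-1],[46,-41,34,0,-1],[46,-41,34,0,-1],[46,-41,34,0,-1],[46,-41,34,0,-1],[46,-41,34,0,-1],[0,0,0,0,-1]]'; python3 st.py; python3 to.py .4509 -.1039 .079
```

```text
clock: 24.8
tool_pos: [0.4001, 0.0212, 0.233]
tool_rot: [-0.572, 0.82, -0.003, -0.003]
wrist_force: [-0.3, 0.7, -0.0]
opening: 1.001
t 24.8 q [ 0.06   0.057 -0.43   1.086 -0.009 -1.158] p [0.4001 0.0212 0.233 ] x [-0.346 -0.938  0.009] y [-0.938  0.346 -0.001] z [-0.002 -0.009 -1.   ] F [-0.3  0.7 -0. ] T [ 0.06  0.06 -0.01] op 1.001
delta mm [ 98.4 -90.7 155.1] rows 4 each [ 24.6 -22.7  38.8]
```

```bash
python3 -m jog '[[25,-23,15,0,-1],[25,-23,15,0,-1],[25,-23,15,0,-1],[24,-22,15,0,-0.6],[0,0,0,0,-0.6]]'; python3 to.py .4509 -.1039 .079;python3 st.py; python3 - <<'E'
from h import *
snap('wrist','wr9')
E
```

```text
clock: 25.3
tool_pos: [0.4538, -0.1009, 0.1755]
tool_rot: [-0.574, 0.819, -0.003, -0.001]
wrist_force: [-0.5, 0.1, 0.5]
opening: 0.803
delta mm [ 3.2  2.1 96.5] rows 3 each [ 1.1  0.7 32.2]
t 25.3 q [-0.214  0.202 -0.415  0.95  -0.007 -1.437] p [ 0.4538 -0.1009  0.1755] x [-0.341 -0.94   0.006] y [-0.94   0.341 -0.004] z [ 0.001 -0.007 -1.   ] F [-0.5  0.1  0.5] T [ 0.04  0.01 -0.03] op 0.803
```

View pics/wr9.png

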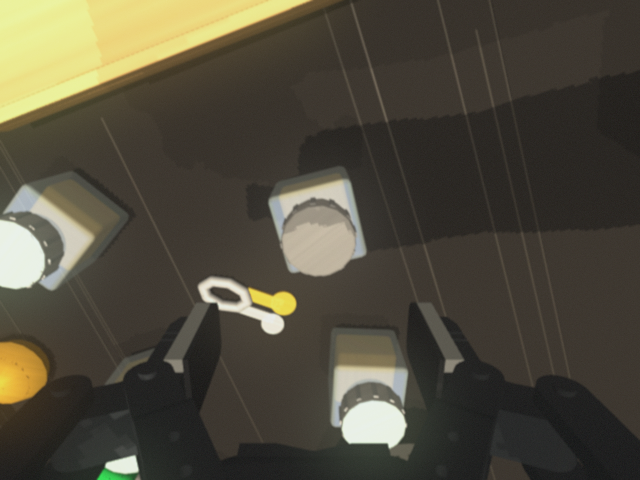

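```bash
python3 - <<'E'
from h import *
print(proj('wrist',[.4509,-.1039,.082]),proj('wrist',[.4601,.0262,.082]))
E
```

```text
(np.float64(315.8925939252875), np.float64(238.11453895776154)) (np.float64(370.69964152038295), np.float64(423.12058009847067))
```

```bash
python3 -m jog '[[3,2,30,0,-0.5],[0,0,30,0,-0.5],[0,0,24,0,-0.5],[0,0,12,0,-0.5],[0,0,0,0,-0.5]]'; python3 to.py .4509 -.1039 .079;python3 -m jog '[[0,0,0,0,0],[0,0,0,0,1],[0,0,0,0,1],[0,0,0,0,1]]' 50; python3 st.py;python3 - <<'E'
from h import *
snap('wrist','wr10')
E
```

```text
clock: 25.85
tool_pos: [0.4488, -0.0999, 0.08]
tool_rot: [-0.576, 0.818, -0.002, -0.002]
wrist_force: [-1.2, -0.0, -0.1]
opening: 0.752
delta mm [ 3.  -3.3  1.1] rows 1 each [ 3.  -3.3  1.1]
clock: 26.25
tool_pos: [0.4515, -0.1012, 0.0826]
tool_rot: [-0.575, 0.818, -0.004, 0.0]
wrist_force: [-1.7, 2.2, 7.0]
opening: 0.47
t 26.25 q [-0.217  0.293 -0.573  0.699 -0.005 -1.443] p [ 0.4515 -0.1012  0.0826] x [-0.338 -0.941  0.004] y [-0.941  0.338 -0.007] z [ 0.005 -0.006 -1.   ] F [-1.7  2.2  7. ] T [0.4  0.35 0.04] op 0.47
```

View pics/wr10.png

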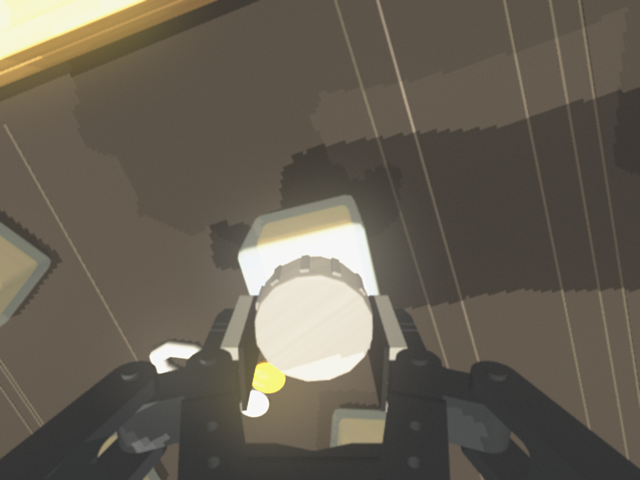

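```bash
python3 -m jog '[[0,0,0,0,-0.4],[0,0,0,0,-0.4],[3,-3,-5,0,-0.4],[0,0,0,0,-0.4]]'; python3 st.py; python3 to.py .4509 -.1039 .085; python3 -m jog '[[0,0,0,0,0.3],[0,0,0,0,1],[0,0,0,0,1],[0,0,0,0,1]]'; python3 st.py
```

```text
clock: 26.7
tool_pos: [0.4534, -0.106, 0.0868]
tool_rot: [-0.575, 0.818, -0.004, -0.0]
wrist_force: [1.0, 0.4, 0.0]
opening: 0.701
t 26.7 q [-0.226  0.292 -0.56   0.713 -0.006 -1.451] p [ 0.4534 -0.106   0.0868] x [-0.339 -0.941  0.005] y [-0.941  0.339 -0.007] z [ 0.005 -0.007 -1.   ] F [1.  0.4 0. ] T [-0.    0.02 -0.  ] op 0.701
delta mm [-1.2  3.1  1.8] rows 1 each [-1.2  3.1  1.8]
clock: 27.1
tool_pos: [0.4521, -0.1054, 0.0865]
tool_rot: [-0.575, 0.818, -0.004, -0.001]
wrist_force: [-1.4, 0.7, 5.2]
opening: 0.468
t 27.1 q [-0.225  0.291 -0.561  0.714 -0.006 -1.451] p [ 0.4521 -0.1054  0.0865] x [-0.338 -0.941  0.006] y [-0.941  0.338 -0.005] z [ 0.003 -0.007 -1.   ] F [-1.4  0.7  5.2] T [0.04 0.34 0.02] op 0.468
```

```bash
python3 -c "
from h import *
snap('wrist','a0')"; python3 -m jog '[[0,0,0,0.15,1],[0,0,0,0.15,1],[0,0,0,0.15,1],[0,0,0,0,1]]'; python3 st.py; python3 -c "
from h import *
snap('wrist','a1')
a=cv2.imread('pics/a0.png');b=cv2.imread('pics/a1.png');cv2.imwrite('pics/a01.png',cv2.resize(np.hstack([a[140:480,120:540],b[140:480,120:540]]),(800,324)))"
```

```text
clock: 27.55
tool_pos: [0.4517, -0.1052, 0.0866]
tool_rot: [-0.377, 0.926, -0.003, -0.0]
wrist_force: [-2.7, 0.8, 6.6]
opening: 0.469
t 27.55 q [-0.225  0.291 -0.561  0.715 -0.006 -0.998] p [ 0.4517 -0.1052  0.0866] x [-0.716 -0.698  0.003] y [-0.698  0.716 -0.006] z [ 0.002 -0.007 -1.   ] F [-2.7  0.8  6.6] T [ 0.17  0.54 -0.03] op 0.469
```

View pics/a01.png

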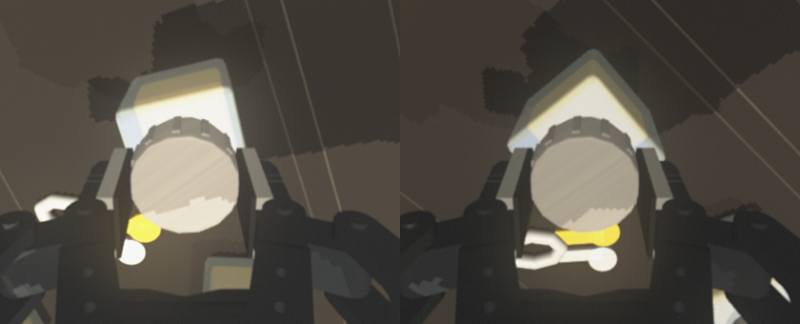

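```bash
python3 -m jog '[[0,0,0,0.15,1],[0,0,0,0.15,1],[0,0,0,0.15,1],[0,0,0,0.15,1],[0,0,0,0.15,1],[0,0,0,0.15,1]]';python3 -m jog '[[0,0,0,0.15,1],[0,0,0,0.15,1],[0,0,0,0.15,1],[0,0,0,0.15,1],[0,0,0,0.15,1],[0,0,0,0,1]]'; python3 st.py; python3 -c "
from h import *
snap('wrist','a2')";python3 -m jog '[[0,0,0,0.15,1],[0,0,0,0.15,1],[0,0,0,0,1]]'; python3 -c "
from h import *
snap('wrist','a3')
a=cv2.imread('pics/a2.png');b=cv2.imread('pics/a3.png');cv2.imwrite('pics/a23.png',cv2.resize(np.hstack([a[140:480,120:540],b[140:480,120:540]]),(800,324)))"; python3 st.py
```

```text
clock: 28.2
tool_pos: [0.4518, -0.1043, 0.0865]
tool_rot: [0.065, 0.998, -0.002, 0.001]
wrist_force: [-2.1, 3.5, 7.4]
opening: 0.466
clock: 28.8
tool_pos: [0.4524, -0.1047, 0.0867]
tool_rot: [0.424, 0.906, -0.002, 0.003]
wrist_force: [-2.9, 3.5, 6.2]
opening: 0.465
t 28.8 q [-0.225  0.291 -0.561  0.714 -0.004  0.652] p [ 0.4524 -0.1047  0.0867] x [-0.64   0.768 -0.006] y [ 0.768  0.64  -0.001] z [ 0.003 -0.005 -1.   ] F [-2.9  3.5  6.2] T [ 0.5   0.41 -0.03] op 0.465
clock: 29.15
tool_pos: [0.453, -0.1061, 0.0867]
tool_rot: [0.554, 0.833, -0.002, 0.004]
wrist_force: [-0.2, -2.3, 5.2]
opening: 0.47
t 29.2 q [-0.225  0.292 -0.56   0.713 -0.007  0.946] p [ 0.453  -0.106   0.0867] x [-0.389  0.921 -0.009] y [0.921 0.389 0.001] z [ 0.004 -0.008 -1.   ] F [ 0.3 -1.6  6.4] T [-0.56  0.27 -0.01] op 0.473
```

View pics/a23.png

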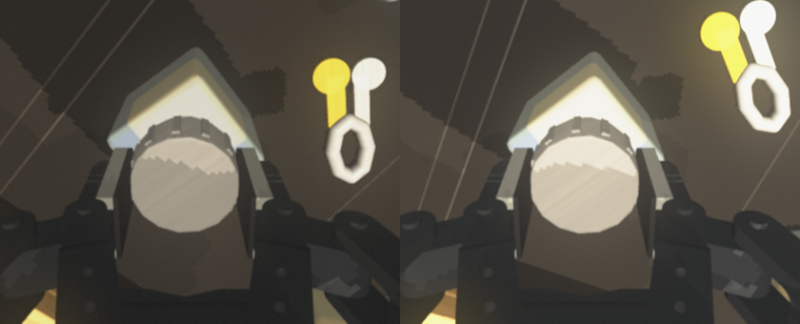

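```bash
python3 -m jog '[[0,0,-10,0,1],[0,0,-30,0,1],[0,0,-40,0,1],[0,0,-40,0,1],[0,0,0,0,1]]'; python3 st.py; python3 to.py .406 -.351 .2
```

```text
clock: 29.7
tool_pos: [0.455, -0.1048, 0.2109]
tool_rot: [0.553, 0.833, 0.0, 0.007]
wrist_force: [0.8, 0.2, -4.4]
opening: 0.468
t 29.7 q [-0.223  0.173 -0.355  1.03  -0.005  0.949] p [ 0.455  -0.1048  0.2109] x [-0.388  0.922 -0.012] y [0.922 0.388 0.008] z [ 0.012 -0.008 -1.   ] F [ 0.8  0.2 -4.4] T [-0.06 -0.24 -0.03] op 0.468
delta mm [-207.7 -140.8   12.3] rows 5 each [-41.5 -28.2   2.5]
```

```bash
python3 -m jog '[[-21,-14,0,0,1],[-41,-28,0,0,1],[-41,-28,0,0,1],[-41,-28,0,0,1],[-41,-28,0,0,1],[-21,-14,0,0,1],[0,0,0,0,1]]'; python3 -c "
from h import *
snap('wrist','b1')"; python3 st.py; python3 to.py .406 -.351 .129
```

```text
clock: 30.4
tool_pos: [0.401, -0.3514, 0.2057]
tool_rot: [0.555, 0.832, -0.002, 0.002]
wrist_force: [-0.4, 2.1, -3.9]
opening: 0.464
t 30.45 q [-0.715  0.291 -0.208  1.069 -0.002  0.461] p [ 0.401  -0.3491  0.2056] x [-0.385  0.923 -0.003] y [ 0.923  0.385 -0.001] z [ 0.001 -0.003 -1.   ] F [-0.3  1.  -4.4] T [ 0.11 -0.03 -0.01] op 0.463
delta mm [-3.4  3.9 76.6] rows 2 each [-1.7  2.  38.3]
```

View pics/b1.png

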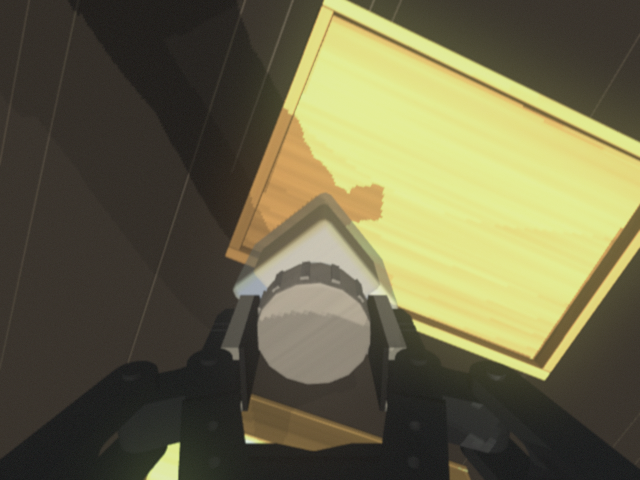

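```bash
python3 -m jog '[[-3,4,25,0,1],[0,0,25,0,1],[0,0,14,0,1],[0,0,7,0,1],[0,0,3,0,1],[0,0,0,0,1]]'; python3 st.py;  python3 to.py .406 -.351 .127
```

```text
clock: 31.05
tool_pos: [0.4076, -0.3496, 0.1335]
tool_rot: [0.554, 0.833, -0.002, 0.003]
wrist_force: [-0.5, -0.7, -3.3]
opening: 0.467
t 31.05 q [-0.707  0.351 -0.322  0.892 -0.003  0.466] p [ 0.4076 -0.3496  0.1335] x [-0.387  0.922 -0.007] y [0.922 0.387 0.   ] z [ 0.003 -0.006 -1.   ] F [-0.5 -0.7 -3.3] T [-0.   -0.01 -0.01] op 0.467
delta mm [-0.6 -2.   6.5] rows 1 each [-0.6 -2.   6.5]
```

```bash
python3 -m jog '[[0,0,3,0,1],[0,0,2,0,1],[0,0,1,0,1],[0,0,0,0,1]]'; python3 st.py
```

```text
clock: 31.45
tool_pos: [0.4075, -0.3505, 0.1278]
tool_rot: [0.554, 0.832, -0.002, 0.003]
wrist_force: [0.5, 0.3, -4.8]
opening: 0.465
t 31.45 q [-0.709  0.356 -0.33   0.877 -0.003  0.466] p [ 0.4075 -0.3505  0.1278] x [-0.386  0.922 -0.008] y [0.922 0.386 0.   ] z [ 0.003 -0.007 -1.   ] F [ 0.5  0.3 -4.8] T [ 0.02 -0.04 -0.05] op 0.465
```

```bash
python3 -m jog '[[0,0,1,0,1],[0,0,1,0,1],[0,0,0,0,1]]'; python3 st.py
```

```text
clock: 31.75
tool_pos: [0.4083, -0.3512, 0.1267]
tool_rot: [0.554, 0.832, -0.002, 0.004]
wrist_force: [-0.3, 0.3, 3.5]
opening: 0.465
t 31.75 q [-0.708  0.357 -0.332  0.873 -0.003  0.466] p [ 0.4083 -0.3512  0.1267] x [-0.386  0.922 -0.01 ] y [0.922 0.386 0.001] z [ 0.005 -0.008 -1.   ] F [-0.3  0.3  3.5] T [-0.01  0.17 -0.07] op 0.465
```

```bash
cat > tr.py <<'E'
import sys
from h import *
# tr.py x y z n twistperrow grip : rows for straight line with twist
x,y,z,n,tw,g=map(float,sys.argv[1:7]); n=int(n)
o=observe(); R=Ro.from_quat(o['tool_rot']).as_matrix(); p=np.array(o['tool_pos']); a=p.copy(); b=np.array([x,y,z]); out=[]
print('step mm',np.linalg.norm(b-a)/n*1000)
for k in range(1,n+1):
    d=(R.T@(a+(b-a)*k/n-p)*1000).round(0); out.append('['+','.join(str(int(i)) for i in d)+f',{tw:g},{g:g}]')
    p=p+R@d/1000; R=R@Ro.from_euler('z',tw).as_matrix()
print(','.join(out))
E
python3 -m jog '[[0,0,0,0,0],[0,0,0,0,-0.5],[0,0,0,0,-0.5],[0,0,-20,0,-0.5],[0,0,-40,0,-0.5],[0,0,-40,0,-0.5]]'; python3 st.py; python3 tr.py .4601 .0262 .18 11 -.15 -.5; python3 -c "
from h import *
snap('wrist','b2')"
```

```text
clock: 32.35
tool_pos: [0.4064, -0.3491, 0.226]
tool_rot: [0.554, 0.832, -0.002, 0.002]
wrist_force: [1.0, -1.0, 0.2]
opening: 0.748
t 32.35 q [-0.708  0.286 -0.161  1.12  -0.003  0.467] p [ 0.4064 -0.3491  0.226 ] x [-0.386  0.922 -0.005] y [ 0.922  0.386 -0.001] z [ 0.001 -0.005 -1.   ] F [ 1.  -1.   0.2] T [-0.04 -0.05 -0.01] op 0.748
step mm 34.72121969386366
[30,18,4,-0.15,-0.5],[26,22,4,-0.15,-0.5],[23,25,4,-0.15,-0.5],[19,29,4,-0.15,-0.5],[15,31,4,-0.15,-0.5],[9,34,4,-0.15,-0.5],[5,34,4,-0.15,-0.5],[-1,34,4,-0.15,-0.5],[-5,34,4,-0.15,-0.5],[-11,33,4,-0.15,-0.5],[-16,31,4,-0.15,-0.5]
```

View pics/b2.png

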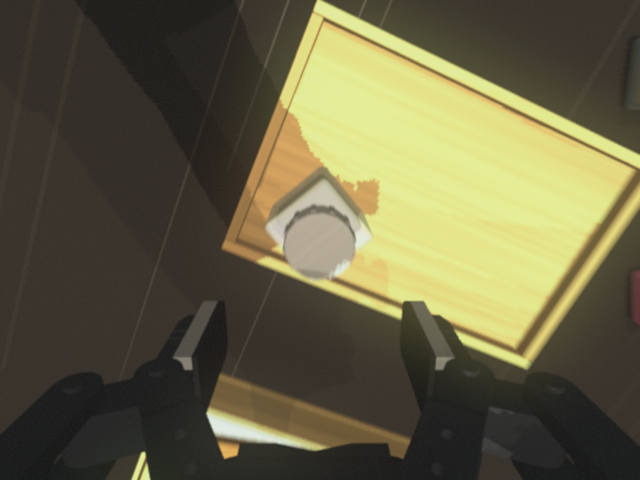

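```bash
python3 -m jog '[[30,18,2,-0.15,-0.5],[26,22,2,-0.15,-0.5],[23,25,2,-0.15,-0.5],[19,29,4,-0.15,-0.5],[15,31,4,-0.15,-0.5],[9,34,4,-0.15,-0.5]]'; python3 -m jog '[[5,34,4,-0.15,-0.5],[-1,34,4,-0.15,-0.5],[-5,34,4,-0.15,-0.5],[-11,33,4,-0.15,-0.5],[-16,31,4,-0.15,-0.5],[0,0,0,0,-0.5]]'; python3 st.py; python3 jars.py top10; python3 to.py .4601 .0262 .088
```

```text
clock: 33.0
tool_pos: [0.4368, -0.1435, 0.2061]
tool_rot: [0.134, 0.991, -0.003, 0.002]
wrist_force: [-0.1, 0.2, 0.4]
opening: 0.751
clock: 33.6
tool_pos: [0.4613, 0.029, 0.1847]
tool_rot: [-0.239, 0.971, -0.003, 0.001]
wrist_force: [0.0, 0.3, -0.1]
opening: 0.749
t 33.6 q [ 0.066  0.191 -0.404  0.973 -0.006 -0.416] p [0.4613 0.029  0.1847] x [-0.886 -0.464  0.   ] y [-0.464  0.886 -0.006] z [ 0.003 -0.006 -1.   ] F [ 0.   0.3 -0.1] T [-0.02  0.03  0.02] op 0.749
cap px [266. 209.] 388 pos [0.6183 0.1247 0.0829] circ [0.6185 0.1247] r 0.0217 body (array([0.6188, 0.1248]), array([0.0529, 0.052 ]), 25.6)
cap px [339. 209.] 388 pos [ 0.6207 -0.0129  0.0828] circ [ 0.6212 -0.0128] r 0.0217 body (array([ 0.6203, -0.0123]), array([0.0512, 0.0507]), 1.0)
cap px [414. 212.] 391 pos [ 0.617  -0.1553  0.0829] circ [ 0.6173 -0.1554] r 0.0218 body (array([ 0.6175, -0.1557]), array([0.0521, 0.0523]), 28.2)
delta mm [ 1.3  0.2 96.9] rows 3 each [ 0.4  0.1 32.3]
```

```bash
python3 -m jog '[[1,0,35,0,-0.5],[0,0,35,0,-0.5],[0,0,18,0,-0.5],[0,0,9,0,-0.5],[0,0,0,0,-0.5],[0,0,0,0,-0.5]]'; python3 to.py .4601 .0262 .087
```

```text
clock: 34.25
tool_pos: [0.4613, 0.0242, 0.0891]
tool_rot: [-0.235, 0.972, -0.004, 0.001]
wrist_force: [-0.6, -1.2, 0.5]
opening: 0.749
delta mm [0.2 2.3 2. ] rows 1 each [0.2 2.3 2. ]
```

```bash
python3 -m jog '[[0,1,2,0,0],[0,0,0,0,1],[0,0,0,0,1],[0,0,0,0,1]]'; python3 st.py; python3 -c "
from h import *
snap('wrist','c0')"; python3 -m jog '[[0,0,0,0.15,1],[0,0,0,0.15,1],[0,0,0,0.15,1],[0,0,0,0,1]]'; python3 -c "
from h import *
snap('wrist','c1')
a=cv2.imread('pics/c0.png');b=cv2.imread('pics/c1.png');cv2.imwrite('pics/c01.png',cv2.resize(np.hstack([a[140:480,120:540],b[140:480,120:540]]),(800,324)))"
```

```text
clock: 34.65
tool_pos: [0.4609, 0.0261, 0.0874]
tool_rot: [-0.236, 0.972, -0.003, 0.002]
wrist_force: [-1.4, 2.1, 6.5]
opening: 0.462
t 34.65 q [ 0.061  0.286 -0.566  0.713 -0.006 -0.415] p [0.4609 0.0261 0.0874] x [-0.889 -0.458 -0.002] y [-0.458  0.889 -0.007] z [ 0.005 -0.006 -1.   ] F [-1.4  2.1  6.5] T [ 0.3   0.21 -0.04] op 0.462
clock: 35.1
tool_pos: [0.461, 0.0258, 0.0874]
tool_rot: [-0.012, 1.0, -0.003, 0.003]
wrist_force: [-0.7, 0.5, 6.7]
opening: 0.463
```

View pics/c01.png

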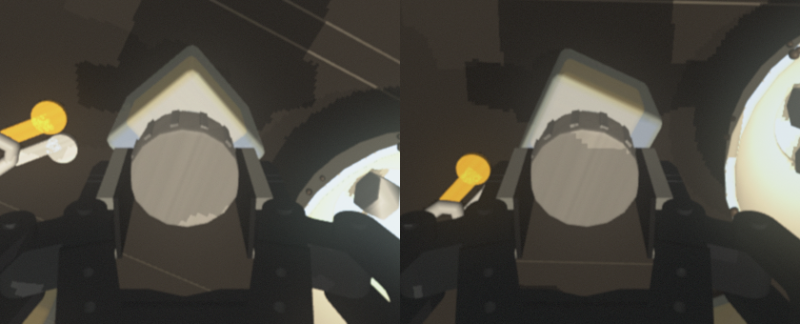

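Loose too (the body stays while the cap turns). Screw it down and check the last bit.

```bash
python3 -m jog '[[0,0,0,0.15,1],[0,0,0,0.15,1],[0,0,0,0.15,1],[0,0,0,0.15,1],[0,0,0,0.15,1],[0,0,0,0.15,1]]';python3 -m jog '[[0,0,0,0.15,1],[0,0,0,0.15,1],[0,0,0,0.15,1],[0,0,0,0.15,1],[0,0,0,0.15,1],[0,0,0,0,1]]'; python3 -c "
from h import *
snap('wrist','c2')";python3 -m jog '[[0,0,0,0.15,1],[0,0,0,0.15,1],[0,0,0,0,1]]'; python3 -c "
from h import *
snap('wrist','c3')
a=cv2.imread('pics/c2.png');b=cv2.imread('pics/c3.png');cv2.imwrite('pics/c23.png',cv2.resize(np.hstack([a[140:480,120:540],b[140:480,120:540]]),(800,324)))"; python3 st.py
```

```text
clock: 35.75
tool_pos: [0.4605, 0.0254, 0.0873]
tool_rot: [0.426, 0.905, -0.003, 0.004]
wrist_force: [-1.3, 0.2, 7.7]
opening: 0.464
clock: 36.35
tool_pos: [0.4599, 0.0257, 0.0873]
tool_rot: [0.727, 0.687, -0.001, 0.004]
wrist_force: [-2.1, 0.3, 8.6]
opening: 0.463
clock: 36.7
tool_pos: [0.4595, 0.0249, 0.0874]
tool_rot: [0.821, 0.571, -0.001, 0.004]
wrist_force: [-2.6, -1.7, 9.5]
opening: 0.467
t 36.75 q [ 0.06   0.286 -0.567  0.716 -0.008  1.985] p [0.4596 0.025  0.0874] x [ 0.347  0.938 -0.007] y [ 0.938 -0.347  0.005] z [ 0.003 -0.008 -1.   ] F [-2.9 -2.6 10.6] T [-0.16  1.1   0.01] op 0.466
```

View pics/c23.png

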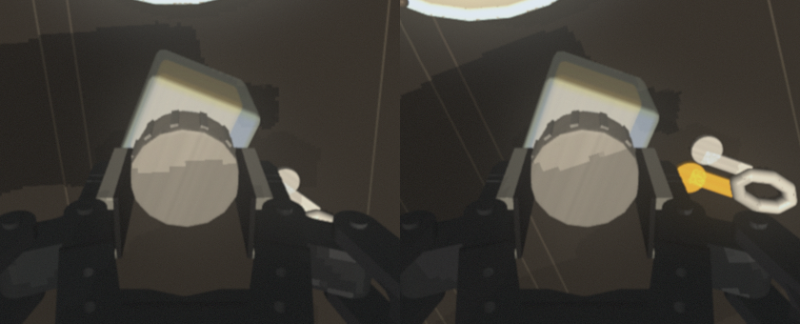

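```bash
python3 -m jog '[[0,0,-10,0,1],[0,0,-30,0,1],[0,0,-40,0,1],[0,0,-40,0,1],[0,0,0,0,1]]'; python3 tr.py .488 -.351 .215 9 0 1
```

```text
clock: 37.25
tool_pos: [0.4635, 0.0266, 0.2116]
tool_rot: [0.82, 0.572, 0.004, 0.007]
wrist_force: [1.0, 0.9, -3.7]
opening: 0.462
step mm 42.045778294072306
[-38,17,0,0,1],[-39,17,0,0,1],[-38,17,0,0,1],[-39,17,0,0,1],[-38,17,0,0,1],[-39,18,0,0,1],[-38,17,0,0,1],[-38,17,-1,0,1],[-39,17,0,0,1]
```

```bash
python3 -m jog '[[-20,9,0,0,1],[-38,17,0,0,1],[-39,17,0,0,1],[-38,17,0,0,1],[-39,17,0,0,1],[-38,17,0,0,1],[-39,18,0,0,1]]';python3 -m jog '[[-38,17,0,0,1],[-38,17,-1,0,1],[-19,8,0,0,1],[0,0,0,0,1],[0,0,0,0,1]]'; python3 st.py; python3 to.py .488 -.351 .13;  python3 -c "
from h import *
snap('wrist','c4')"
```

```text
clock: 37.95
tool_pos: [0.4768, -0.2491, 0.2067]
tool_rot: [0.82, 0.572, -0.001, 0.002]
wrist_force: [1.6, -0.0, -3.6]
opening: 0.464
clock: 38.45
tool_pos: [0.4834, -0.3511, 0.2082]
tool_rot: [0.821, 0.571, -0.001, 0.002]
wrist_force: [-0.8, 0.9, -3.0]
opening: 0.464
t 38.45 q [-0.626  0.4   -0.036  1.132 -0.003  1.299] p [ 0.4834 -0.3511  0.2082] x [ 0.347  0.938 -0.004] y [ 0.938 -0.347  0.002] z [ 0.    -0.004 -1.   ] F [-0.8  0.9 -3. ] T [0.03 0.05 0.05] op 0.464
delta mm [ 2.   4.1 78.2] rows 2 each [ 1.   2.  39.1]
```

View pics/c4.png

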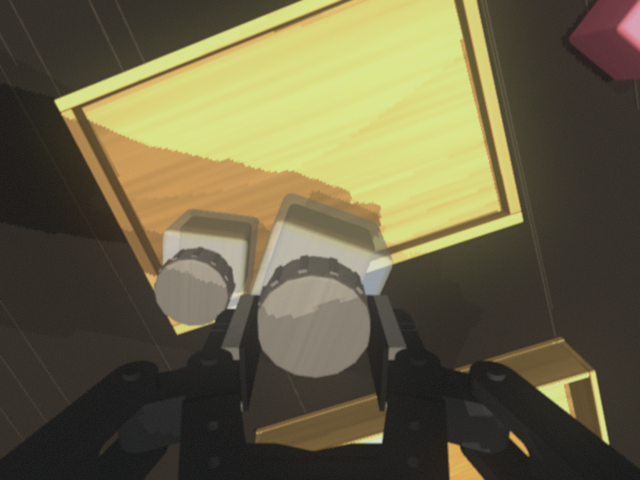

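```bash
python3 -m jog '[[2,4,30,0,1],[0,0,28,0,1],[0,0,12,0,1],[0,0,7,0,1],[0,0,3,0,1],[0,0,0,0,1],[0,0,0,0,1]]'; python3 st.py
```

```text
clock: 39.2
tool_pos: [0.4898, -0.352, 0.1312]
tool_rot: [0.82, 0.572, -0.0, 0.005]
wrist_force: [-0.1, -0.7, -3.4]
opening: 0.464
t 39.2 q [-0.621  0.455 -0.158  0.949 -0.004  1.303] p [ 0.4898 -0.352   0.1312] x [ 0.346  0.938 -0.006] y [ 0.938 -0.346  0.007] z [ 0.005 -0.008 -1.   ] F [-0.1 -0.7 -3.4] T [ 0.05 -0.    0.01] op 0.464
```

```bash
python3 -m jog '[[0,0,2,0,1],[0,0,1,0,1],[0,0,1,0,1],[0,0,0,0,1]]'; python3 st.py
```

```text
clock: 39.6
tool_pos: [0.4901, -0.3522, 0.1277]
tool_rot: [0.82, 0.572, -0.0, 0.005]
wrist_force: [0.6, 0.1, 4.2]
opening: 0.467
t 39.6 q [-0.621  0.457 -0.164  0.94  -0.004  1.303] p [ 0.4901 -0.3522  0.1277] x [ 0.346  0.938 -0.006] y [ 0.938 -0.346  0.008] z [ 0.006 -0.008 -1.   ] F [0.6 0.1 4.2] T [ 0.31  0.21 -0.03] op 0.467
```

```bash
python3 -m jog '[[0,0,0,0,0],[0,0,0,0,-0.25],[0,0,0,0,-0.25],[0,0,-20,0,-0.25],[0,0,-40,0,-0.25],[0,0,-35,0,-0.5]]'; python3 st.py; python3 tr.py .6172 -.1555 .18 14 -.15 -.5; python3 -c "
from h import *
snap('wrist','c5')"
```

```text
clock: 40.2
tool_pos: [0.4883, -0.3507, 0.2216]
tool_rot: [0.82, 0.572, -0.001, 0.003]
wrist_force: [0.4, -0.5, -0.0]
opening: 0.745
t 40.2 q [-0.621  0.399 -0.003  1.165 -0.004  1.304] p [ 0.4883 -0.3507  0.2216] x [ 0.346  0.938 -0.005] y [ 0.938 -0.346  0.004] z [ 0.002 -0.006 -1.   ] F [ 0.4 -0.5 -0. ] T [ 0.01 -0.04  0.01] op 0.745
step mm 16.971825910571475
[16,4,3,-0.15,-0.5],[16,6,3,-0.15,-0.5],[14,8,3,-0.15,-0.5],[13,11,3,-0.15,-0.5],[12,12,3,-0.15,-0.5],[9,14,2,-0.15,-0.5],[7,15,3,-0.15,-0.5],[5,16,3,-0.15,-0.5],[2,17,3,-0.15,-0.5],[0,16,3,-0.15,-0.5],[-3,17,3,-0.15,-0.5],[-5,16,3,-0.15,-0.5],[-7,15,3,-0.15,-0.5],[-10,14,3,-0.15,-0.5]
```

View pics/c5.png

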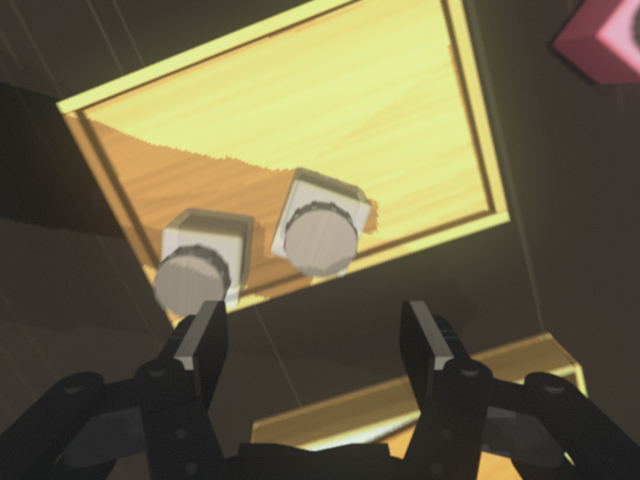

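```bash
python3 -m jog '[[16,4,0,-0.15,-0.5],[16,6,0,-0.15,-0.5],[14,8,3,-0.15,-0.5],[13,11,3,-0.15,-0.5],[12,12,3,-0.15,-0.5],[9,14,2,-0.15,-0.5],[7,15,3,-0.15,-0.5]]'; python3 -m jog '[[5,16,3,-0.15,-0.5],[2,17,3,-0.15,-0.5],[0,16,3,-0.15,-0.5],[-3,17,3,-0.15,-0.5],[-5,16,3,-0.15,-0.5],[-7,15,3,-0.15,-0.5],[-10,14,3,-0.15,-0.5],[0,0,0,0,-0.5]]'; python3 jars.py top11; python3 st.py;  python3 to.py .6172 -.1555 .0885
```

```text
clock: 40.95
tool_pos: [0.5532, -0.2528, 0.2061]
tool_rot: [0.421, 0.907, -0.003, 0.003]
wrist_force: [-0.5, -0.6, -0.1]
opening: 0.753
clock: 41.75
tool_pos: [0.6185, -0.1537, 0.184]
tool_rot: [-0.089, 0.996, -0.003, 0.001]
wrist_force: [0.1, -0.3, -0.4]
opening: 0.747
cap px [266. 209.] 390 pos [0.6182 0.1247 0.0827] circ [0.6189 0.1248] r 0.0218 body (array([0.6189, 0.1249]), array([0.0524, 0.0522]), 25.5)
cap px [339. 209.] 389 pos [ 0.6207 -0.0128  0.0829] circ [ 0.6211 -0.0129] r 0.022 body (array([ 0.6204, -0.0122]), array([0.0515, 0.0505]), 0.8)
cap px [414. 218.] 156 pos [ 0.6062 -0.1545  0.0829] circ [ 0.6104 -0.1551] r 0.0187 body (array([ 0.6105, -0.1581]), array([0.0374, 0.0504]), 28.4)
t 41.8 q [-0.242  0.479  0.03   1.118 -0.006 -0.417] p [ 0.6179 -0.1547  0.1843] x [-0.985 -0.174 -0.001] y [-0.174  0.985 -0.007] z [ 0.002 -0.007 -1.   ] F [ 0.3 -1.1 -0.9] T [-0.07  0.01  0.02] op 0.75
delta mm [ 0.9  0.  95.8] rows 2 each [ 0.4  0.  47.9]
```

```bash
python3 -m jog '[[1,0,35,0,-0.5],[0,0,35,0,-0.5],[0,0,18,0,-0.5],[0,0,9,0,-0.5],[0,0,0,0,-0.5],[0,0,0,0,-0.5]]'; python3 to.py .6172 -.1555 .087; python3 -m jog '[[0,0,1,0,0],[0,0,0,0,1],[0,0,0,0,1],[0,0,0,0,1]]'; python3 st.py; python3 -c "
from h import *
snap('wrist','d0')"; python3 -m jog '[[0,0,0,0.15,1],[0,0,0,0.15,1],[0,0,0,0.15,1],[0,0,0,0,1]]'; python3 -c "
from h import *
snap('wrist','d1')
a=cv2.imread('pics/d0.png');b=cv2.imread('pics/d1.png');cv2.imwrite('pics/d01.png',cv2.resize(np.hstack([a[140:480,120:540],b[140:480,120:540]]),(800,324)))"
```

```text
clock: 42.4
tool_pos: [0.6178, -0.1568, 0.0891]
tool_rot: [-0.087, 0.996, -0.004, 0.002]
wrist_force: [-0.1, 0.1, 1.0]
opening: 0.748
delta mm [0.4 1.4 2.1] rows 1 each [0.4 1.4 2.1]
clock: 42.8
tool_pos: [0.6182, -0.1562, 0.0887]
tool_rot: [-0.088, 0.996, -0.004, 0.003]
wrist_force: [-1.5, 1.1, 6.3]
opening: 0.464
t 42.8 q [-0.245  0.544 -0.121  0.898 -0.006 -0.421] p [ 0.6182 -0.1562  0.0887] x [-0.985 -0.175 -0.004] y [-0.175  0.985 -0.008] z [ 0.006 -0.007 -1.   ] F [-1.5  1.1  6.3] T [ 0.12  0.21 -0.07] op 0.464
clock: 43.25
tool_pos: [0.6181, -0.1565, 0.0887]
tool_rot: [0.138, 0.99, -0.004, 0.003]
wrist_force: [-1.4, 1.0, 5.8]
opening: 0.464
```

View pics/d01.png

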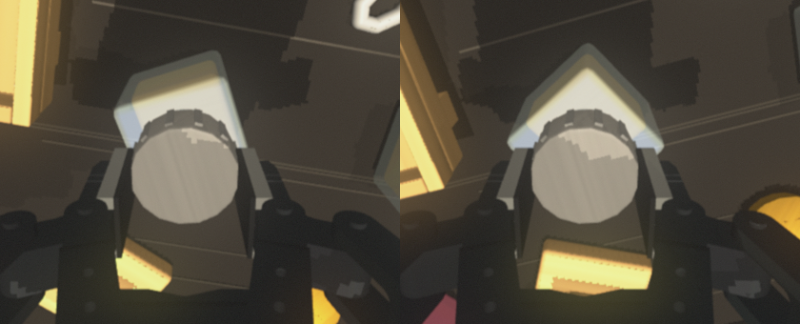

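```bash
python3 -m jog '[[0,0,0,0.15,1],[0,0,0,0.15,1],[0,0,0,0.15,1],[0,0,0,0.15,1],[0,0,0,0.15,1],[0,0,0,0.15,1]]';python3 -m jog '[[0,0,0,0.15,1],[0,0,0,0.15,1],[0,0,0,0.15,1],[0,0,0,0.15,1],[0,0,0,0.15,1],[0,0,0,0,1]]'; python3 -c "
from h import *
snap('wrist','d2')";python3 -m jog '[[0,0,0,0.15,1],[0,0,0,0.15,1],[0,0,0,0,1]]'; python3 -c "
from h import *
snap('wrist','d3')
a=cv2.imread('pics/d2.png');b=cv2.imread('pics/d3.png');cv2.imwrite('pics/d23.png',cv2.resize(np.hstack([a[140:480,120:540],b[140:480,120:540]]),(800,324)))"; python3 st.py
```

```text
clock: 43.9
tool_pos: [0.6176, -0.1569, 0.0887]
tool_rot: [0.557, 0.831, -0.002, 0.004]
wrist_force: [-1.5, -0.2, 7.3]
opening: 0.465
clock: 44.5
tool_pos: [0.6162, -0.1573, 0.0888]
tool_rot: [0.821, 0.57, -0.002, 0.004]
wrist_force: [-3.7, -2.1, 9.3]
opening: 0.467
clock: 44.85
tool_pos: [0.6159, -0.1567, 0.0888]
tool_rot: [0.897, 0.441, -0.001, 0.004]
wrist_force: [-4.3, -0.4, 10.2]
opening: 0.466
t 44.9 q [-0.246  0.543 -0.122  0.901 -0.007  1.98 ] p [ 0.6161 -0.1567  0.0888] x [ 0.609  0.793 -0.005] y [ 0.793 -0.609  0.006] z [ 0.002 -0.008 -1.   ] F [-5.6 -1.1 10. ] T [0.08 1.48 0.08] op 0.463
```

View pics/d23.png

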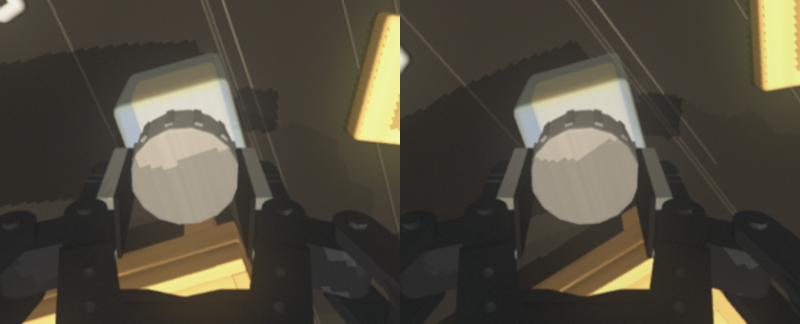

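```bash
python3 -m jog '[[0,0,-10,0,1],[0,0,-30,0,1],[0,0,-40,0,1],[0,0,-40,0,1],[0,0,0,0,1]]'; python3 tr.py .570 -.351 .21 5 0 1
```

```text
clock: 45.4
tool_pos: [0.6207, -0.1562, 0.2136]
tool_rot: [0.897, 0.443, 0.004, 0.008]
wrist_force: [2.3, 0.2, -2.4]
opening: 0.463
step mm 40.26420521038231
[-37,16,1,0,1],[-37,15,1,0,1],[-37,16,1,0,1],[-37,16,1,0,1],[-37,15,1,0,1]
```

```bash
python3 -m jog '[[-18,8,0,0,1],[-37,16,1,0,1],[-37,15,1,0,1],[-37,16,1,0,1],[-37,16,1,0,1],[-19,7,0,0,1],[0,0,0,0,1],[0,0,0,0,1]]'; python3 st.py; python3 to.py .57 -.351 .1325;  python3 -c "
from h import *
snap('wrist','d4')"
```

```text
clock: 46.2
tool_pos: [0.5658, -0.3493, 0.203]
tool_rot: [0.897, 0.442, -0.0, 0.002]
wrist_force: [-0.3, 0.5, -3.2]
opening: 0.463
t 46.2 q [-0.552  0.52   0.149  1.196 -0.003  1.673] p [ 0.5658 -0.3493  0.203 ] x [ 0.609  0.793 -0.003] y [ 0.793 -0.609  0.004] z [ 0.002 -0.005 -1.   ] F [-0.3  0.5 -3.2] T [0.01 0.01 0.  ] op 0.463
delta mm [ 1.4  4.1 70.5] rows 2 each [ 0.7  2.  35.2]
```

View pics/d4.png

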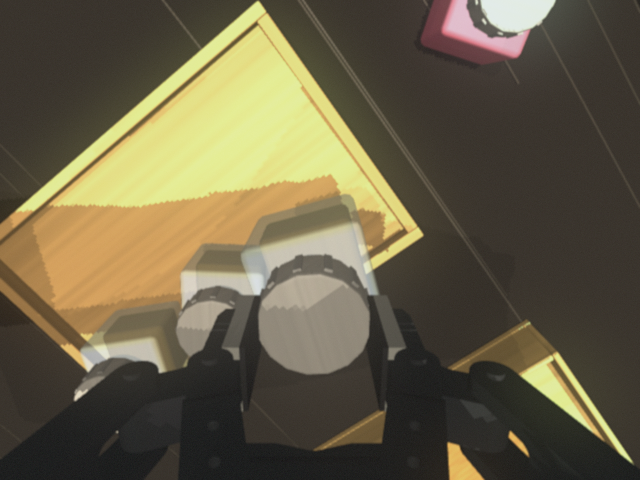

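```bash
python3 -m jog '[[1,4,28,0,1],[0,0,25,0,1],[0,0,10,0,1],[0,0,5,0,1],[0,0,2,0,1],[0,0,0,0,1],[0,0,0,0,1]]'; python3 st.py
```

```text
clock: 46.95
tool_pos: [0.5711, -0.3521, 0.1355]
tool_rot: [0.897, 0.443, 0.0, 0.005]
wrist_force: [-0.4, 0.5, -3.4]
opening: 0.459
t 46.95 q [-0.551  0.562  0.044  1.044 -0.004  1.674] p [ 0.5711 -0.3521  0.1355] x [ 0.608  0.794 -0.003] y [ 0.794 -0.608  0.009] z [ 0.005 -0.008 -1.   ] F [-0.4  0.5 -3.4] T [-0.    0.02 -0.03] op 0.459
```

```bash
python3 -m jog '[[0,0,3,0,1],[0,0,2,0,1],[0,0,1,0,1],[0,0,1,0,1],[0,0,0,0,1]]'; python3 st.py
```

```text
clock: 47.45
tool_pos: [0.571, -0.3525, 0.129]
tool_rot: [0.897, 0.443, 0.0, 0.005]
wrist_force: [-1.0, -0.1, 4.2]
opening: 0.46
t 47.45 q [-0.551  0.566  0.033  1.029 -0.004  1.673] p [ 0.571  -0.3525  0.129 ] x [ 0.608  0.794 -0.003] y [ 0.794 -0.608  0.009] z [ 0.005 -0.008 -1.   ] F [-1.  -0.1  4.2] T [0.13 0.41 0.02] op 0.46
```

```bash
python3 -m jog '[[0,0,0,0,0],[0,0,0,0,-0.25],[0,0,0,0,-0.25],[0,0,-20,0,-0.25],[0,0,-40,0,-0.25],[0,0,-35,0,-0.5]]'; python3 tr.py .6205 -.0127 .19 17 -.15 -.5; python3 -c "
from h import *
snap('wrist','d5')"
```

```text
clock: 48.05
tool_pos: [0.5696, -0.3508, 0.2227]
tool_rot: [0.897, 0.443, -0.001, 0.003]
wrist_force: [0.3, -1.0, 0.8]
opening: 0.748
step mm 20.206658882026456
[18,-10,2,-0.15,-0.5],[18,-7,2,-0.15,-0.5],[20,-4,1,-0.15,-0.5],[20,-1,2,-0.15,-0.5],[20,2,2,-0.15,-0.5],[20,5,2,-0.15,-0.5],[18,8,2,-0.15,-0.5],[18,10,2,-0.15,-0.5],[15,13,1,-0.15,-0.5],[13,15,2,-0.15,-0.5],[11,17,2,-0.15,-0.5],[9,18,2,-0.15,-0.5],[5,20,2,-0.15,-0.5],[3,20,1,-0.15,-0.5],[-1,20,2,-0.15,-0.5],[-3,20,2,-0.15,-0.5],[-7,19,2,-0.15,-0.5]
```

View pics/d5.png

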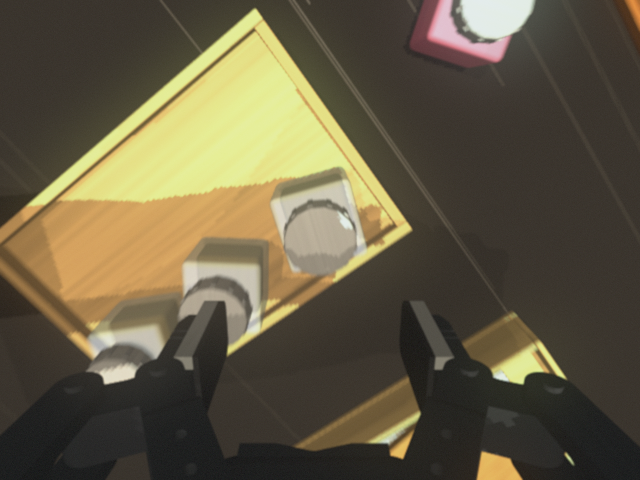

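```bash
python3 -m jog '[[18,-10,2,-0.15,-0.5],[18,-7,2,-0.15,-0.5],[20,-4,1,-0.15,-0.5],[20,-1,2,-0.15,-0.5],[20,2,2,-0.15,-0.5],[20,5,2,-0.15,-0.5],[18,8,2,-0.15,-0.5],[18,10,2,-0.15,-0.5]]'; python3 -m jog '[[15,13,1,-0.15,-0.5],[13,15,2,-0.15,-0.5],[11,17,2,-0.15,-0.5],[9,18,2,-0.15,-0.5],[5,20,2,-0.15,-0.5],[3,20,1,-0.15,-0.5],[-1,20,2,-0.15,-0.5],[-3,20,2,-0.15,-0.5]]';  python3 -m jog '[[-7,19,2,-0.15,-0.5],[0,0,0,0,-0.5]]'; python3 jars.py top12; python3 st.py;  python3 to.py .6207 -.0126 .0885
```

```text
clock: 48.9
tool_pos: [0.5937, -0.1909, 0.2058]
tool_rot: [0.487, 0.873, -0.002, 0.003]
wrist_force: [0.1, -0.0, -0.1]
opening: 0.752
clock: 49.7
tool_pos: [0.6176, -0.0316, 0.1908]
tool_rot: [-0.091, 0.996, -0.003, 0.001]
wrist_force: [0.3, 0.1, 0.1]
opening: 0.751
clock: 49.9
tool_pos: [0.6212, -0.0103, 0.1883]
tool_rot: [-0.164, 0.986, -0.003, 0.001]
wrist_force: [0.1, 0.1, 0.2]
opening: 0.749
cap px [266. 209.] 387 pos [0.6184 0.1247 0.083 ] circ [0.6188 0.1249] r 0.0218 body (array([0.6186, 0.1247]), array([0.0521, 0.052 ]), 25.8)
t 49.95 q [-0.015  0.451 -0.006  1.111 -0.007 -0.341] p [ 0.621  -0.0116  0.1885] x [-0.947 -0.32   0.   ] y [-0.32   0.947 -0.007] z [ 0.002 -0.007 -1.   ] F [-0.1 -0.6 -0.5] T [-0.05 -0.01 -0.05] op 0.752
delta mm [  0.6  -0.1 100. ] rows 3 each [ 0.2 -0.  33.3]
```

```bash
python3 -m jog '[[0,0,35,0,-0.5],[0,0,35,0,-0.5],[0,0,20,0,-0.5],[0,0,10,0,-0.5],[0,0,0,0,-0.5],[0,0,0,0,-0.5]]'; python3 to.py .6207 -.0127 .087; python3 -m jog '[[0,0,1,0,0],[0,0,0,0,1],[0,0,0,0,1],[0,0,0,0,1]]'; python3 st.py; python3 -c "
from h import *
snap('wrist','e0')"; python3 -m jog '[[0,0,0,0.15,1],[0,0,0,0.15,1],[0,0,0,0.15,1],[0,0,0,0,1]]'; python3 -c "
from h import *
snap('wrist','e1')
a=cv2.imread('pics/e0.png');b=cv2.imread('pics/e1.png');cv2.imwrite('pics/e01.png',cv2.resize(np.hstack([a[140:480,120:540],b[140:480,120:540]]),(800,324)))"
```

```text
clock: 50.55
tool_pos: [0.6222, -0.0137, 0.09]
tool_rot: [-0.162, 0.987, -0.004, 0.002]
wrist_force: [-0.8, 0.2, 1.3]
opening: 0.749
delta mm [1.1 1.5 3. ] rows 1 each [1.1 1.5 3. ]
clock: 50.95
tool_pos: [0.6226, -0.0129, 0.0898]
tool_rot: [-0.162, 0.987, -0.004, 0.003]
wrist_force: [-0.8, 2.2, 6.0]
opening: 0.463
t 50.95 q [-0.018  0.521 -0.161  0.883 -0.006 -0.344] p [ 0.6226 -0.0129  0.0898] x [-0.947 -0.32  -0.004] y [-0.32   0.947 -0.008] z [ 0.006 -0.006 -1.   ] F [-0.8  2.2  6. ] T [ 0.24  0.13 -0.01] op 0.463
clock: 51.4
tool_pos: [0.6235, -0.0146, 0.0896]
tool_rot: [0.062, 0.998, -0.005, 0.004]
wrist_force: [2.0, -2.7, 5.3]
opening: 0.46
```

View pics/e01.png

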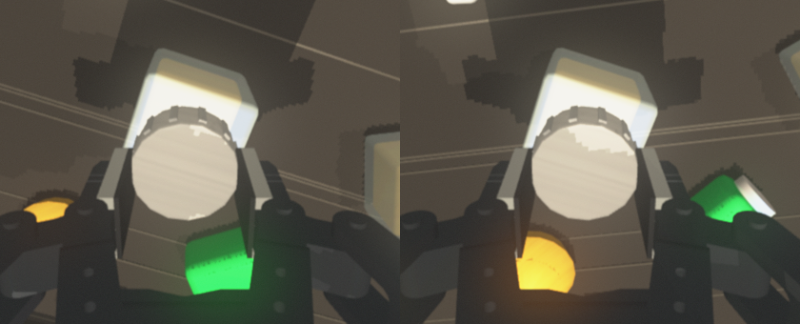

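```bash
python3 -m jog '[[0,0,-10,0,1],[0,0,-30,0,1],[0,0,-40,0,1],[0,0,-40,0,1],[0,0,0,0,1]]'; python3 tr.py .406 -.271 .215 8 0 1
```

```text
clock: 51.95
tool_pos: [0.6235, -0.0117, 0.2137]
tool_rot: [0.061, 0.998, -0.002, 0.006]
wrist_force: [2.6, -0.2, -2.8]
opening: 0.461
step mm 42.30208229813148
[23,-35,0,0,1],[23,-36,-1,0,1],[23,-35,0,0,1],[23,-36,0,0,1],[23,-35,0,0,1],[23,-36,-1,0,1],[23,-35,0,0,1],[23,-36,0,0,1]
```

```bash
python3 -m jog '[[12,-18,0,0,1],[23,-36,-1,0,1],[23,-35,0,0,1],[23,-36,0,0,1],[23,-35,0,0,1],[23,-36,-1,0,1],[23,-35,0,0,1],[23,-36,0,0,1]]';python3 -m jog '[[12,-18,0,0,1],[0,0,0,0,1],[0,0,0,0,1]]'; python3 st.py; python3 to.py .406 -.271 .137;  python3 -c "
from h import *
snap('wrist','e4')"
```

```text
clock: 52.75
tool_pos: [0.4137, -0.2553, 0.2094]
tool_rot: [0.061, 0.998, -0.002, 0.0]
wrist_force: [0.9, 0.5, -4.5]
opening: 0.464
clock: 53.05
tool_pos: [0.401, -0.2713, 0.2099]
tool_rot: [0.062, 0.998, -0.002, 0.001]
wrist_force: [0.4, 0.9, -3.8]
opening: 0.464
t 53.05 q [-0.593  0.209 -0.31   1.049 -0.002 -0.469] p [ 0.401  -0.2713  0.2099] x [-0.992  0.124 -0.002] y [ 0.124  0.992 -0.003] z [ 0.001 -0.004 -1.   ] F [ 0.4  0.9 -3.8] T [ 0.03  0.01 -0.01] op 0.464
delta mm [-4.8  1.2 72.9] rows 2 each [-2.4  0.6 36.4]
```

View pics/e4.png

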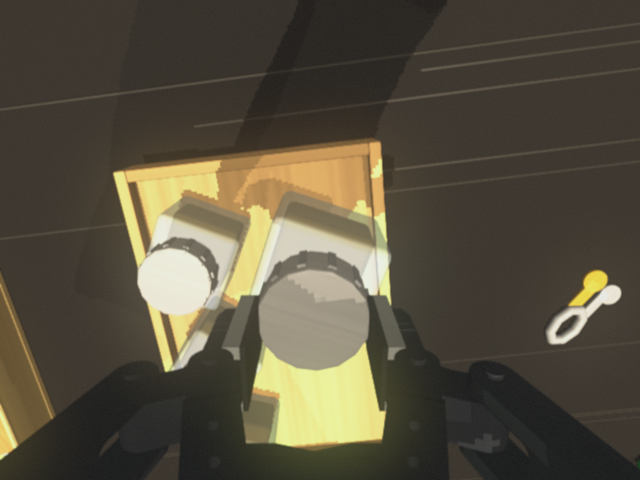

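```bash
python3 -m jog '[[-5,0,28,0,1],[0,0,25,0,1],[0,0,10,0,1],[0,0,6,0,1],[0,0,3,0,1],[0,0,0,0,1],[0,0,0,0,1]]'; python3 st.py
```

```text
clock: 53.8
tool_pos: [0.4081, -0.2737, 0.14]
tool_rot: [0.062, 0.998, -0.004, 0.002]
wrist_force: [0.2, -0.8, -4.1]
opening: 0.461
t 53.8 q [-0.588  0.272 -0.421  0.869 -0.004 -0.464] p [ 0.4081 -0.2737  0.14  ] x [-0.992  0.124 -0.005] y [ 0.124  0.992 -0.007] z [ 0.005 -0.008 -1.   ] F [ 0.2 -0.8 -4.1] T [ 0.02  0.04 -0.02] op 0.461
```

```bash
python3 -m jog '[[0,1,4,0,1],[0,1,3,0,1],[0,0,2,0,1],[0,0,1,0,1],[0,0,0,0,1],[0,0,0,0,1]]'; python3 st.py
```

```text
clock: 54.4
tool_pos: [0.4079, -0.2713, 0.13]
tool_rot: [0.062, 0.998, -0.003, 0.002]
wrist_force: [-1.7, 4.3, 5.1]
opening: 0.463
t 54.4 q [-0.585  0.28  -0.44   0.843 -0.003 -0.461] p [ 0.4079 -0.2713  0.13  ] x [-0.992  0.124 -0.005] y [ 0.124  0.992 -0.006] z [ 0.004 -0.007 -1.   ] F [-1.7  4.3  5.1] T [ 0.65  0.31 -0.03] op 0.463
```

```bash
python3 -m jog '[[0,0,0,0,0],[0,0,0,0,-0.25],[0,0,0,0,-0.25],[0,0,-20,0,-0.25],[0,0,-40,0,-0.25],[0,0,-30,0,-0.5]]'; python3 tr.py .6186 .1247 .19 11 -.07 -.5; python3 -c "
from h import *
snap('wrist','e5')"
```

```text
clock: 55.0
tool_pos: [0.4076, -0.2713, 0.2206]
tool_rot: [0.062, 0.998, -0.004, 0.002]
wrist_force: [0.6, -0.9, -0.3]
opening: 0.749
step mm 40.88767252693588
[-15,38,3,-0.07,-0.5],[-17,37,2,-0.07,-0.5],[-19,36,3,-0.07,-0.5],[-23,34,2,-0.07,-0.5],[-24,33,3,-0.07,-0.5],[-27,31,2,-0.07,-0.5],[-29,28,3,-0.07,-0.5],[-31,27,3,-0.07,-0.5],[-32,25,2,-0.07,-0.5],[-34,22,3,-0.07,-0.5],[-36,20,2,-0.07,-0.5]
```

View pics/e5.png

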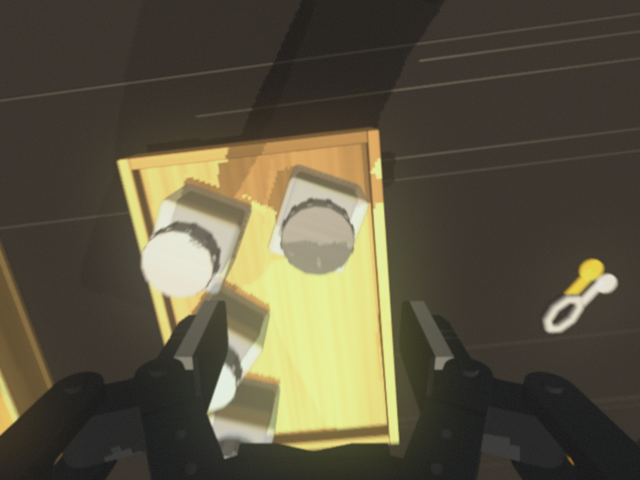

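```bash
python3 -m jog '[[-15,38,3,-0.07,-0.5],[-17,37,2,-0.07,-0.5],[-19,36,3,-0.07,-0.5],[-23,34,2,-0.07,-0.5],[-24,33,3,-0.07,-0.5],[-27,31,2,-0.07,-0.5]]'; python3 jars.py top13; python3 -m jog '[[-29,28,3,-0.07,-0.5],[-31,27,3,-0.07,-0.5],[-32,25,2,-0.07,-0.5],[-34,22,3,-0.07,-0.5],[-36,20,2,-0.07,-0.5],[0,0,0,0,-0.5],[0,0,0,0,-0.5]]'; python3 st.py;  python3 to.py .6187 .1247 .088
```

```text
clock: 55.65
tool_pos: [0.5232, -0.0531, 0.2027]
tool_rot: [-0.149, 0.989, -0.004, 0.001]
wrist_force: [-0.1, -0.6, -0.2]
opening: 0.752
cap px [266. 209.] 388 pos [0.6183 0.1245 0.0829] circ [0.6183 0.1246] r 0.0218 body (array([0.6187, 0.1249]), array([0.053, 0.052]), 26.2)
clock: 56.4
tool_pos: [0.6184, 0.1257, 0.1882]
tool_rot: [-0.318, 0.948, -0.004, -0.0]
wrist_force: [0.1, -0.9, 0.3]
opening: 0.749
t 56.4 q [ 0.204  0.469  0.024  1.125 -0.008 -0.442] p [0.6184 0.1257 0.1882] x [-0.798 -0.602  0.003] y [-0.602  0.798 -0.008] z [ 0.002 -0.008 -1.   ] F [ 0.1 -0.9  0.3] T [0.01 0.05 0.01] op 0.749
delta mm [  0.   -0.3 100.2] rows 3 each [ 0.  -0.1 33.4]
```

```bash
python3 -m jog '[[0,0,35,0,-0.5],[0,0,35,0,-0.5],[0,0,20,0,-0.5],[0,0,11,0,-0.5],[0,0,0,0,-0.5],[0,0,0,0,-0.5]]'; python3 to.py .6187 .1247 .087; python3 -m jog '[[0,1,1,0,0],[0,0,0,0,1],[0,0,0,0,1],[0,0,0,0,1]]'; python3 st.py; python3 -c "
from h import *
snap('wrist','f0')"; python3 -m jog '[[0,0,0,0.15,1],[0,0,0,0.15,1],[0,0,0,0.15,1],[0,0,0,0,1]]'; python3 -c "
from h import *
snap('wrist','f1')
a=cv2.imread('pics/f0.png');b=cv2.imread('pics/f1.png');cv2.imwrite('pics/f01.png',cv2.resize(np.hstack([a[140:480,120:540],b[140:480,120:540]]),(800,324)))"
```

```text
clock: 57.0
tool_pos: [0.619, 0.124, 0.0891]
tool_rot: [-0.317, 0.948, -0.004, 0.001]
wrist_force: [-0.2, -0.1, 0.4]
opening: 0.745
delta mm [-0.2  0.8  2.1] rows 1 each [-0.2  0.8  2.1]
clock: 57.4
tool_pos: [0.6189, 0.1257, 0.089]
tool_rot: [-0.317, 0.948, -0.004, 0.002]
wrist_force: [-1.2, 0.4, 6.8]
opening: 0.464
t 57.4 q [ 0.204  0.536 -0.135  0.895 -0.007 -0.442] p [0.6189 0.1257 0.089 ] x [-0.799 -0.602 -0.001] y [-0.602  0.799 -0.009] z [ 0.006 -0.006 -1.   ] F [-1.2  0.4  6.8] T [-0.09  0.23 -0.01] op 0.464
clock: 57.85
tool_pos: [0.6194, 0.1258, 0.089]
tool_rot: [-0.097, 0.995, -0.003, 0.003]
wrist_force: [0.1, -0.2, 6.0]
opening: 0.46
```

View pics/f01.png

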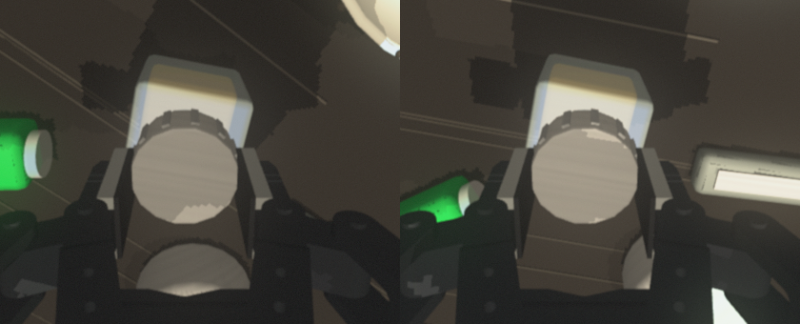

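```bash
python3 -m jog '[[0,0,0,0.15,1],[0,0,0,0.15,1],[0,0,0,0.15,1],[0,0,0,0,1]]'; python3 -c "
from h import *
snap('wrist','f2')
a=cv2.imread('pics/f1.png');b=cv2.imread('pics/f2.png');cv2.imwrite('pics/f12.png',cv2.resize(np.hstack([a[140:480,120:540],b[140:480,120:540]]),(800,324)))"
```

```text
clock: 58.3
tool_pos: [0.6196, 0.1256, 0.089]
tool_rot: [0.127, 0.992, -0.003, 0.004]
wrist_force: [-0.6, 0.3, 5.2]
opening: 0.463
```

View pics/f12.png

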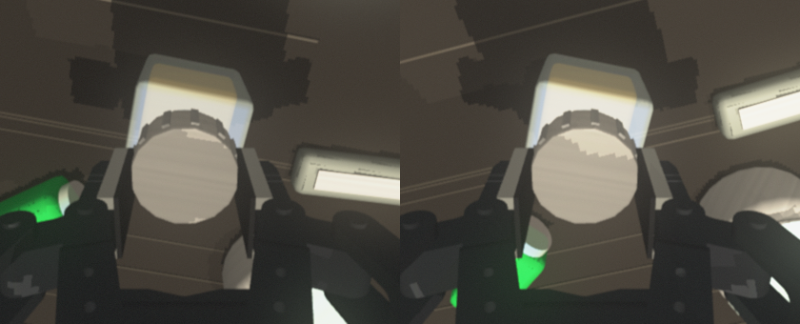

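```bash
python3 -m jog '[[0,0,-10,0,1],[0,0,-30,0,1],[0,0,-40,0,1],[0,0,-40,0,1],[0,0,0,0,1]]'; python3 tr.py .568 -.27 .215 9 0 1
```

```text
clock: 58.85
tool_pos: [0.6208, 0.1271, 0.2137]
tool_rot: [0.126, 0.992, -0.001, 0.007]
wrist_force: [1.4, 0.1, -2.8]
opening: 0.464
step mm 44.50506659926783
[-5,-44,0,0,1],[-6,-44,0,0,1],[-5,-45,0,0,1],[-6,-44,0,0,1],[-5,-44,0,0,1],[-5,-44,0,0,1],[-6,-44,0,0,1],[-5,-44,0,0,1],[-5,-45,0,0,1]
```

```bash
python3 -m jog '[[-3,-22,0,0,1],[-6,-44,0,0,1],[-5,-45,0,0,1],[-6,-44,0,0,1],[-5,-44,0,0,1],[-5,-44,0,0,1],[-6,-44,0,0,1],[-5,-44,0,0,1]]';python3 -m jog '[[-5,-45,0,0,1],[-3,-22,0,0,1],[0,0,0,0,1],[0,0,0,0,1]]'; python3 st.py; python3 to.py .568 -.27 .137;  python3 -c "
from h import *
snap('wrist','f4')"
```

```text
clock: 59.65
tool_pos: [0.5725, -0.2057, 0.2079]
tool_rot: [0.126, 0.992, -0.003, 0.001]
wrist_force: [0.6, -0.3, -3.6]
opening: 0.458
clock: 60.05
tool_pos: [0.5638, -0.2711, 0.2083]
tool_rot: [0.127, 0.992, -0.002, 0.001]
wrist_force: [0.8, -0.3, -3.9]
opening: 0.464
t 60.05 q [-0.446  0.449  0.043  1.162 -0.004 -0.191] p [ 0.5638 -0.2711  0.2083] x [-0.968  0.252 -0.002] y [ 0.252  0.968 -0.004] z [ 0.001 -0.005 -1.   ] F [ 0.8 -0.3 -3.9] T [ 0.07 -0.01  0.01] op 0.464
delta mm [-3.6  2.5 71.3] rows 2 each [-1.8  1.2 35.6]
```

View pics/f4.png

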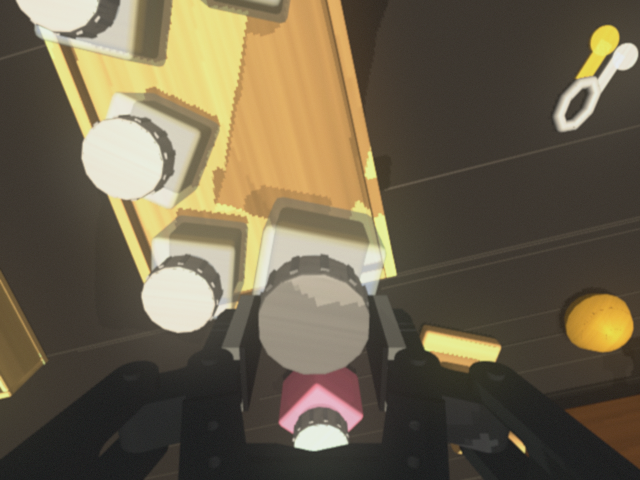

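```bash
python3 -m jog '[[-4,2,28,0,1],[0,0,25,0,1],[0,0,10,0,1],[0,0,5,0,1],[0,0,2,0,1],[0,0,0,0,1],[0,0,0,0,1]]'; python3 st.py;  python3 -m jog '[[0,0,3,0,1],[0,0,2,0,1],[0,0,2,0,1],[0,0,0,0,1]]'; python3 st.py
```

```text
clock: 60.8
tool_pos: [0.5702, -0.2711, 0.1409]
tool_rot: [0.127, 0.992, -0.004, 0.003]
wrist_force: [0.3, -1.1, -4.7]
opening: 0.466
t 60.8 q [-0.441  0.493 -0.064  1.006 -0.005 -0.187] p [ 0.5702 -0.2711  0.1409] x [-0.968  0.251 -0.007] y [ 0.251  0.968 -0.006] z [ 0.005 -0.008 -1.   ] F [ 0.3 -1.1 -4.7] T [-0.01  0.02 -0.04] op 0.466
clock: 61.2
tool_pos: [0.5691, -0.2708, 0.1323]
tool_rot: [0.127, 0.992, -0.003, 0.002]
wrist_force: [0.5, -0.4, -3.9]
opening: 0.464
t 61.2 q [-0.442  0.5   -0.077  0.989 -0.005 -0.187] p [ 0.5691 -0.2708  0.1323] x [-0.968  0.252 -0.004] y [ 0.252  0.968 -0.006] z [ 0.002 -0.006 -1.   ] F [ 0.5 -0.4 -3.9] T [-0.01  0.01  0.01] op 0.464
```

```bash
python3 -m jog '[[0,0,2,0,1],[0,0,1,0,1],[0,0,1,0,1],[0,0,0,0,1]]'; python3 st.py
```

```text
clock: 61.6
tool_pos: [0.5696, -0.2709, 0.1291]
tool_rot: [0.127, 0.992, -0.003, 0.002]
wrist_force: [-0.3, 0.4, -0.2]
opening: 0.464
t 61.6 q [-0.442  0.502 -0.082  0.981 -0.005 -0.187] p [ 0.5696 -0.2709  0.1291] x [-0.968  0.252 -0.005] y [ 0.252  0.968 -0.006] z [ 0.004 -0.007 -1.   ] F [-0.3  0.4 -0.2] T [ 0.12  0.11 -0.01] op 0.464
```

Contact. Release, rise, withdraw and check everything from above and the side.

```bash
python3 -m jog '[[0,0,0,0,0],[0,0,0,0,-0.25],[0,0,0,0,-0.25],[0,0,-20,0,-0.25],[0,0,-40,0,-0.25],[0,0,-40,0,-0.5]]'; python3 to.py .25 -.15 .3
```

```text
clock: 62.2
tool_pos: [0.5686, -0.27, 0.2291]
tool_rot: [0.127, 0.992, -0.003, 0.001]
wrist_force: [0.7, 0.2, -0.2]
opening: 0.743
delta mm [338.3  35.6 -72.1] rows 8 each [42.3  4.4 -9. ]
```

```bash
python3 -m jog '[[42,4,-9,0,-0.5],[42,4,-9,0,-0.5],[42,4,-9,0,-0.5],[42,4,-9,0,-0.5],[42,4,-9,0,-0.5],[42,4,-9,0,-0.5],[42,4,-9,0,-0.5],[0,0,0,0,-0.5]]'; python3 - <<'E'
from h import *
p,d,o=snap('top','top20'); snap('side','side20'); W=world('top',d)
m=(W[...,2]>.11)&(W[...,2]<.135)&(W[...,0]>.34)&(W[...,0]<.64)&(W[...,1]<-.2)&(W[...,1]>-.43)
n,l,s,c=cv2.connectedComponentsWithStats(m.astype(np.uint8))
for i in range(1,n):
    if s[i,4]>100: q=W[l==i]; print(c[i].round(0),s[i,4],q.mean(0).round(4),q[:,2].std().round(4),'rel shelf',(q.mean(0)[:2]-[.4877,-.311]).round(3))
a=np.load('pics/top0.npz')['p'].astype(int); df=(np.abs(a-p.astype(int)).max(2)>60).astype(np.uint8)
b=np.zeros((480,640),bool); b[235:315,95:205]=1
k=W[b&(p.min(2)>120)&(W[...,2]<.04)]; print('tray',cv2.minAreaRect(k[:,:2].astype(np.float32)))
b=np.zeros((480,640),bool); b[240:340,200:295]=1
r=W[b&(W[...,2]>.045)&(W[...,2]<.07)]; print('bowl',cv2.minEnclosingCircle(r[:,:2].astype(np.float32)), r[:,2].mean(), 'nuts inside px', )
E
```

```text
clock: 63.0
tool_pos: [0.2872, -0.1669, 0.2913]
tool_rot: [0.127, 0.992, -0.003, 0.002]
wrist_force: [1.3, 0.1, -0.4]
opening: 0.75
[526. 236.] 470 [ 0.5731 -0.351   0.1224] 0.0032 rel shelf [ 0.085 -0.04 ]
[481. 237.] 460 [ 0.5694 -0.2693  0.1225] 0.0031 rel shelf [0.082 0.042]
[526. 281.] 471 [ 0.4925 -0.3506  0.1224] 0.0031 rel shelf [ 0.005 -0.04 ]
[526. 326.] 491 [ 0.4114 -0.3494  0.1225] 0.0034 rel shelf [-0.076 -0.038]
[480. 328.] 477 [ 0.4072 -0.2683  0.1223] 0.003 rel shelf [-0.081  0.043]
tray ((0.49574601650238037, 0.3453962206840515), (0.15126410126686096, 0.09081030637025833), 69.83412170410156)
bowl ((0.46431416273117065, 0.1582588106393814), 0.07228387147188187) 0.05394180375142523 nuts inside px
```

View pics/top20.png

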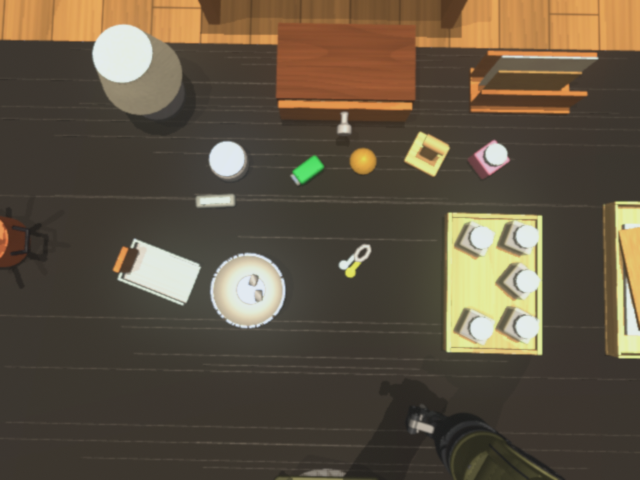

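View pics/side20.png

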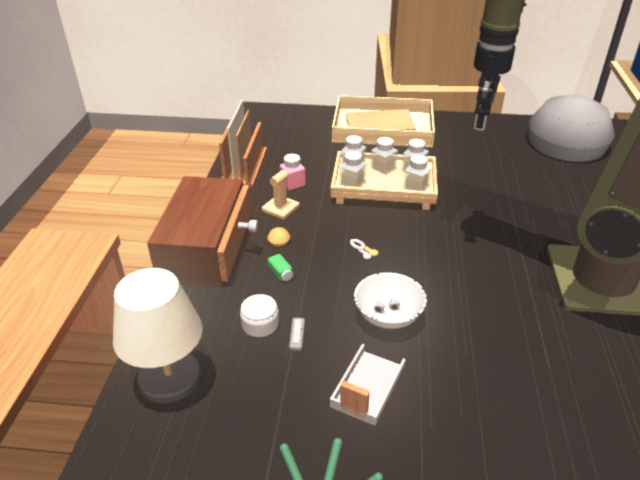

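```bash
python3 -c "
from rig import finish_job
print(finish_job())"
```

```text
the job is handed in; nothing more can be done
None
```

The job is done and handed in at about 63 s on the clock, with no force or limit problems seen on the way; the rig gave no verdict.

- **Tray:** The moves cannot pitch the tool, so I leaned it about 22° by pushing it against its upper wrist limit. I then pinched the grip plate across its width, not along the tray's x as you advised. Twisting about the leaned axis tipped the tray to about 44° with its nose over the bowl. Both nuts (only two were present) fell in, and the empty tray went back flat within a few mm of where it started.
- **Jars:** All five were present. Tugging the caps showed three loose: the two nearer the robot, and the right-hand far one, which had shifted about 2 cm sideways by itself early on. I screwed those down until the jar body turned with the cap over the last 0.3 rad. The other two turned with their caps straight away, so they were already tight. I never touched the pink look-alike.
- **Last checks (top and side pictures, depth):**
  - All five cap tops are at 122 to 123 mm and level, and every jar is inside the lip, within 85 mm in x and 43 mm in y of the shelf centre.
  - Two nuts are in the upright bowl, which has not moved.
  - The tray is flat and empty.
  - The other things look to be where they were, judging by eye from the pictures.
  - The gripper is clear of everything.

No check failed or disagreed. I did not recheck cap tightness on the shelf; it rests on those turn tests before lifting.

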